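Turn an amplifier board over into its soldering nest

TASK

Get the small amplifier board ready for soldering on its underside, working with the fingertips only: slide it along the jig's ledge to the end stop, push its long edge against the steel ridge and tip it up and over the ridge so that it ends upside down, seated flat in the nest behind. Then swing the swivel clip on the far rail round until its nose lies square across the board's rim and holds it in. Never pick the board up off the jig, and leave the flux tin and the loose tools round the jig where they are.

Things in the scene. Friction and masses are not known exactly. Their poses are not given: they have to be found in the camera images.
- nest_jig: Fixed soldering jig. Origin on the bench under the ridge's near face; x points across the ridge from ledge to nest, y along the ridge, z up. In mm in this frame, as for all its points: aluminium base plate x -35..72, y -95..43, top z 8; black loading ledge x -35..0, y -95..41, top z 18, free bench in front of it (x below -35)
- ridge (a point): Middle of the ridge's top (jig 2, 0, 24 mm), axes as the jig's. Steel ridge x 0..4, y -95..41, rounded top 6 mm above the ledge
- stop (a point): Middle of the end stop's face on the ledge (jig -16.5, 31.5, 22 mm). The steel stop's face looks to jig -y; it spans x -27..-6, y 31.5..40, top z 26
- seat (a point): Where the board's origin lies when it sits upside down in the nest (jig 26.5, -5, 25.2 mm), axes as the jig's. Nest opening x 4..49, y -33..33, walls to z 24 (the two at the ends bevelled inside above z 20, 2.8 mm wider at the top), ledges at z 20 at the ends, hollow between, slot x 10..37 in the -y wall for the connector. Play +-1.5 mm in x, +-2 in y. Seated: plate z 20..22, solder block's top z 25.2; far rail x 49..85, top z 24
- board: Blue circuit board, 45 g, starts component side up on the ledge, axes near the jig's, 2 to 6 mm short of the ridge, 12 to 45 mm short of the stop. Origin under its centre; x across, y along, z out of the component side. In mm: plate x -21..21, y -26..36, z 3.2..5.2; below it a solder block x -13..13, y -18..28, z 0..3.2. Components within x +-12, to z 15; connector stub r 3.1 at x 0, z 7.5, y -36..-26
- edge_a (a point): Middle of the board's +x long edge (mid-thickness), which meets the ridge and on which the board turns. Pushed gently past upright, the board falls over the ridge and mostly drops straight into the nest; if this edge stays hung on the ridge, push the board a few mm further in jig +x, for instance at the side of its solder block
- edge_b (a point): Middle of the board's -x long edge (mid-thickness), at the front; this rim hangs free past the ledge's front edge, so that a fingertip can push it and get under it
- clip (a joint): Swivel clip angle, rad, counter-clockwise from above: starts open at 0 to 0.35 (0 = nose to jig +y), 1.57 = closed, nose to jig -x over the board's rim; range 0 to 1.65; stays where left, about 1 N at the peg moves it. Vertical pivot at jig x 75, y 0 mm; bar 10 mm wide, 35 mm from pivot to nose end, z 24.8..28.8 mm, rubber foot under the nose at z 23.7
- clip_peg (a point): On the axis of the clip's upright peg, 28 mm from the pivot towards the nose, at z 39 mm; the peg is 9 mm thick and spans z 29..45 mm
- flux_pot: small round flux tin with a yellow lid, 41 mm across, 22 mm high, loose on the bare -y part of the jig's base plate (its top 30 mm above the bench); origin under its centre
- solder_reel: solder reel standing on its flange, 60 mm across, 29 mm high; origin under its centre
- side_cutters: red-handled diagonal cutters lying flat, 134 x 58 x 20 mm; origin under the middle
- screwdriver: red-handled screwdriver lying flat, 217 x 23 x 23 mm; origin under the middle
Mind the look-alikes: they are no part of the job. What is shaped like the board but yellow is not meant.

How it is judged:
By the outcome, as a careful person would: the job done as asked, in the order asked, and still so for the second after the job is handed in, with the robot touching nothing.
It also fails if it takes over 61 s, if anything falls off the work surface, if the arm or the gripper's body presses on something with over 40 N, if the wrist force passes 120 N, or if a joint passes its speed limit or range.

ROBOT

A 6-joint arm with a two-finger parallel gripper is mounted at the origin on the work surface; the furniture and walls round the work are solid. World frame = base frame: x ahead of the robot, y to its left, z up, the work surface at z = 0. Lengths are in m, angles in rad, forces in N, time in s.
With the tool pointing down it reaches from about 0.35 to 0.975 m from the base axis. Payload 4.9 kg.
Tool frame: the origin (TCP) lies midway between the tips of the shut fingers; the grasp point (between the pads) lies 19 mm behind it; z points along the fingers, y is the line along which they close (so a half turn about z gives the same grasp; the last joint's range is limited). The gripper opens to 85 mm and grips with 20 to 120 N. Pads are 22 mm wide; open, the fingers measure 114 mm over their backs; the gripper's body (76 mm by 85 mm) begins 54 mm behind the grasp point. The pads swing forward as they close: fully open they stand 13 mm farther back than shut.
Start: joints at [1.071, 0.053, 1.613, -0, 1.476, -0.119], TCP at [0.232, 0.58, 0.231] pointing down, gripper open.
Joint ranges: [-3.01, 3.01], [-1.01, 2.22], [0.06, 2.58], [-1.02, 4.17], [0.09, 2.62], [-3.14, 3.14]. Speed limits (rad/s): [2.57, 2.57, 3.14, 3.14, 3.14, 3.14].

INTERFACE

Orientations are given as a unit quaternion [w, x, y, z].
In Python, from plant import state, grab_frame, job_done, cut_out, place_of gives the robot as it stands.
- The arm moves only by the tool jog_arm, never from a script. Its argument "motion" is text: rows parted by semicolons, each of 7 numbers parted by spaces: the opening in per cent of the stroke, from 0 (shut) to 100 (fully open), then the shift along the tool's x, y, z as a fraction of full scale, then the turn, a rotation vector about the tool's x, y, z as a fraction of full scale. A call has exactly 5 rows; each row is the pose to reach, as a shift and turn from the pose commanded when the call began, along the tool's axes at that moment; what a row does not reach only later rows make up. Full scale, the value 1, is 50 cm for a shift and 1.5 rad for a turn. A row lasts 1/8 s, in which the tool goes at most 62.5 mm and 10.7 degrees, less where a joint would pass 70% of its speed; a pose out of reach is approached as far as the arm can. A call with a number of a shift or a turn outside -1 to 1 is refused whole. A call with a gripper value outside its range is refused whole. The fingers move at their own pace and stop on an object; the grip force is fixed at half the most. Time passes only in rows, so rows that repeat a pose let the fingers close, or fill a call up. It gives the time, the measured TCP pose, the force, the opening and the grip force at its end, in the units of the state.
- state(): the state, without advancing time (a new reading comes with each control period).
- grab_frame(name): name is "scene" or "top" or "wrist"; returns a dict with "color" (384x512x3 uint8, red, green, blue), "range_z" (384x512 float32, m along the optical axis (not along the pixel's ray), 0 where there is no reading), "intrinsics" (3x3 intrinsics, pixels), "k1" (the pictures are not rectified: a ray, as slopes to the right and down, at radius r is drawn at 1 + k1 r^2 times it, then the intrinsics apply), "world_from_camera" (4x4, takes a point from camera to world coordinates). Camera axes: x right, y up, looking along -z (the intrinsics and any distortion apply to the point x, -y, -z); pixel columns grow to the right and rows downward; lengths in m; the calibration is good to about 2 mm. A picture is of the moment at which its call begins.
- job_done(): hands the job in; it is judged then, once.
Trained networks look in the newest picture that a camera, given by its name, has taken for a name from the list of things; names that differ only in an ending like _2 or _b are one class to them, and where a whole thing is asked for, a point or a joint stands for the part that bears it (a point fixed in the world has none). Each returns a list of dicts, best first, with "p" (0 to 1); they miss things now and then, are a little off and sometimes report something else, mostly with a low value. They report only what shows in the picture. A call takes as long as a camera call. They do not tell look-alikes from the thing itself.
- cut_out(camera, thing): "pixels" (384x512 bool, what is visible of it).
- place_of(camera, thing): "at" ([x, y, z] in m, in world coordinates, good to about 4 mm: a listed point, or the origin of a listed thing).
The state is a dict: "time": time; "joint_pos": joint angles; "joint_vel": joint speeds; "joint_efforts": joint torques, N m; "tool_pos": TCP position; "tool_rot": TCP orientation; "contact_force": force on the tool from outside, world axes, zero at the start; "ft_torque": the same for the moment, N m; "gripper_width": opening from 0.0 (shut) to 1.0 (fully open); "grasp_force": force on a finger pad.
Only numpy, scipy, OpenCV 4.12 (cv2) and the standard library are available. Lean on these libraries where they do the work, as an engineer would, in place of code of your own. Each camera call takes 0.05 s, during which the arm holds its last target. There are 200 camera calls.

## Working session

There is one attempt and no reset: what is moved stays moved. The work goes in short steps, Python scripts to look and compute and a tool call to move; the robot and the scene stay as the last step left them, time stands still between calls to the robot, and variables do not carry over. Pictures are saved under pics/ and viewed, at most 10 in all, crops included, and the job is handed in when it is done.

Besides the shell and the picture viewer there is one more tool, called after "Call:" as a command line: name --argument value ..., lists and objects as JSON in quotes. jog_arm: Moves the arm, as the interface text tells. Shift numbers are shares of 50 cm and turn numbers shares of 1.5 rad, none past 1 either way. Its arguments: {"type":"object","properties":{"motion":{"type":"string"}},"required":["motion"]}

```bash
mkdir -p pics; ls; cat > h.py <<'E'
import numpy as np, cv2
from plant import state, grab_frame, job_done, cut_out, place_of
def save(n,f,box=None,s=1):
    im=f["color"][:,:,::-1]
    if box: im=im[box[1]:box[3],box[0]:box[2]]
    cv2.imwrite("pics/"+n,cv2.resize(im,None,fx=s,fy=s,interpolation=cv2.INTER_CUBIC))
def pts(f):
    "world point per pixel (384,512,3)"
    K=f["intrinsics"];k=f["k1"];h,w=f["range_z"].shape
    u,v=np.meshgrid(np.arange(w),np.arange(h))
    d=np.array([k,0,0,0,0.]) if np.isscalar(k) else np.array([float(np.ravel(k)[0]),0,0,0,0])
    n=cv2.undistortPointsIter(np.stack([u,v],-1).reshape(-1,1,2).astype(float),K,d,None,None,(3,50,1e-9)).reshape(h,w,2)
    z=f["range_z"];P=np.stack([n[...,0]*z,-n[...,1]*z,-z,np.ones_like(z)],-1)
    return (P@f["world_from_camera"].T)[...,:3]
E
cat > a.py <<'E'
from h import *
s=state();print(s["time"],s["tool_pos"],s["tool_rot"],s["gripper_width"])
for c in ["top","scene"]:
    f=grab_frame(c);save(c+"0.png",f,s=1.5)
    np.savez(c+".npz",**f)
    for n in ["nest_jig","board","ridge","stop","seat","edge_a","edge_b","clip_peg","flux_pot"]:
        print(c,n,[(np.round(r["at"],4).tolist(),round(r["p"],2)) for r in place_of(c,n)[:3]])
E
python3 a.py
```

```text
pics
0.0 [0.23197176 0.57968585 0.23005532] [-3.12011909e-04  1.89233775e-01  9.81931524e-01 -9.81398532e-04] 1.0005738055027344
top nest_jig [([0.5074, 0.1821, 0.0073], 0.56)]
top board [([0.2883, 0.3634, 0.0005], 0.74), ([0.4436, 0.182, 0.0162], 0.6), ([0.2985, 0.4814, -0.0052], 0.59)]
top ridge [([0.4503, 0.2364, 0.0245], 0.9)]
top stop [([0.4267, 0.2627, 0.0228], 0.82)]
top seat [([0.4814, 0.2377, 0.0233], 0.62)]
top edge_a [([0.4218, 0.1763, 0.0193], 0.86), ([0.4609, 0.1976, 0.0195], 0.82), ([0.2884, 0.4987, 0.0067], 0.67)]
top edge_b [([0.4218, 0.1763, 0.0193], 0.86), ([0.4609, 0.1976, 0.0195], 0.82), ([0.2884, 0.4987, 0.0067], 0.67)]
top clip_peg [([0.5115, 0.2856, 0.0392], 0.53), ([0.4285, 0.4666, -0.0008], 0.4)]
top flux_pot [([0.5096, 0.1807, 0.007], 0.62)]
scene nest_jig []
scene board [([0.441, 0.1801, 0.0181], 0.69), ([0.2972, 0.4789, -0.0052], 0.53), ([0.4565, 0.1916, 0.0217], 0.42)]
scene ridge [([0.4515, 0.2378, 0.0247], 0.78)]
scene stop [([0.4244, 0.2616, 0.0197], 0.56)]
scene seat [([0.4763, 0.2439, 0.0261], 0.81)]
scene edge_a [([0.293, 0.4974, 0.003], 0.76), ([0.2911, 0.3633, 0.0042], 0.7), ([0.3061, 0.4681, 0.0053], 0.59)]
scene edge_b [([0.293, 0.4974, 0.003], 0.76), ([0.2911, 0.3633, 0.0042], 0.7), ([0.3061, 0.4681, 0.0053], 0.59)]
scene clip_peg [([0.509, 0.2879, 0.042], 0.38)]
scene flux_pot [([0.5101, 0.1852, 0.0098], 0.49)]
```

View pics/top0.png

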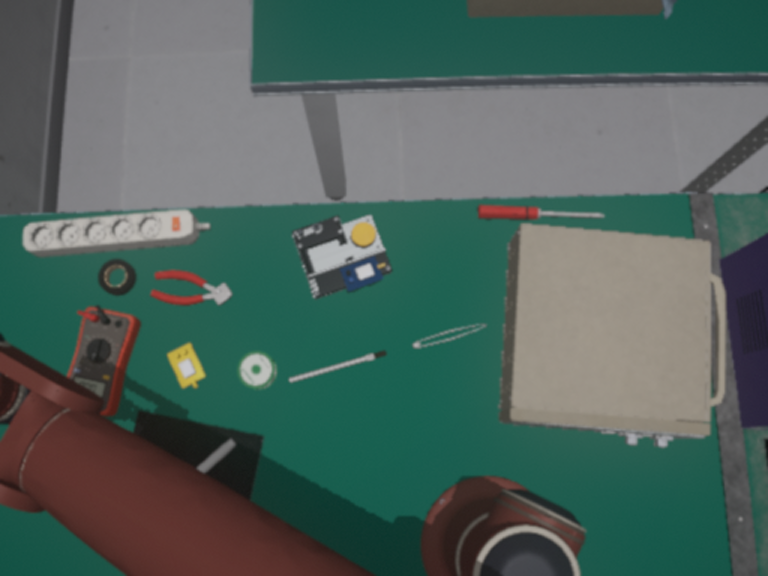

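View pics/scene0.png

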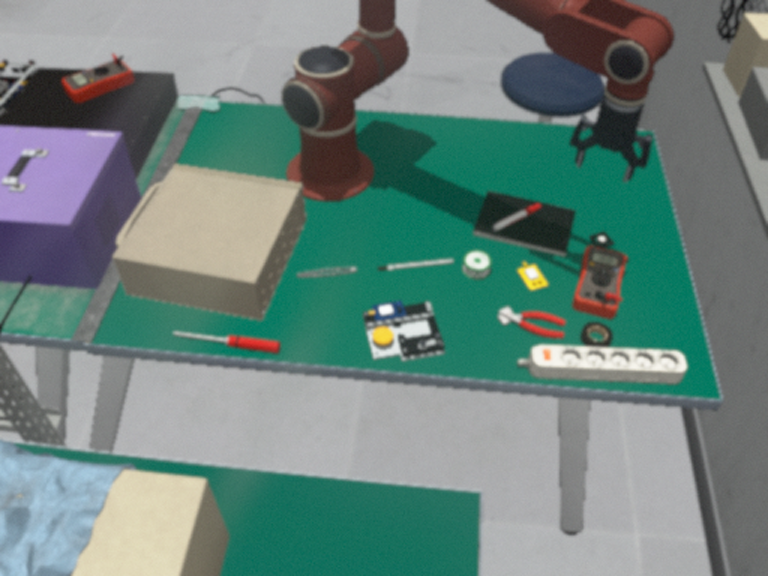

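The blue board at top view (362,275) sits on the black ledge of the jig (345,255). The yellow look-alike at (186,365) lies loose on the bench, so it isn't the one meant. The flux tin is at (363,235) on the jig, and the stop end is on the left. I'll move above the jig for a close look.

Call:
jog_arm --motion "0 -.12 -.1 -.02 0 0 -.1; 0 -.24 -.2 -.04 0 0 -.2; 0 -.34 -.29 -.06 0 0 -.3; 0 -.43 -.37 -.06 0 0 -.4; 0 -.52 -.45 -.06 0 0 -.43"

```text
time: 1.62
tool_pos: [0.3759, 0.3026, 0.2613]
tool_rot: [0.001, -0.133, 0.991, 0.0]
contact_force: [1.0, 0.6, -0.3]
gripper_width: 0.004
grasp_force: 0.0
```

```bash
cat > st.py <<'E'
from h import *
from scipy.spatial.transform import Rotation as Ro
s=state();q=s["tool_rot"];R=Ro.from_quat([q[1],q[2],q[3],q[0]]).as_matrix()
print(round(s["time"],2),s["tool_pos"].round(4) if hasattr(s["tool_pos"],'round') else s["tool_pos"],"R cols",R.T.round(3).tolist(),"j",np.round(s["joint_pos"],3),"F",np.round(s["contact_force"],2),s["gripper_width"])
E
python3 st.py
```

```text
1.62 [0.3759 0.3026 0.2613] R cols [[-0.965, -0.264, -0.002], [-0.264, 0.965, 0.0], [0.002, 0.001, -1.0]] j [ 0.524 -0.316  1.898 -0.     1.558 -1.314] F [ 1.    0.57 -0.31] 0.0035850865342609457
```

Call:
jog_arm --motion "0 -.01 -.1 0 0 0 0; 0 -.03 -.2 0 0 0 0; 0 -.03 -.2 0 0 0 0; 0 -.03 -.2 0 0 0 0; 0 -.03 -.2 0 0 0 0"

```text
time: 2.25
tool_pos: [0.4154, 0.2127, 0.2607]
tool_rot: [-0.0, -0.133, 0.991, 0.0]
contact_force: [-0.5, 0.6, -0.3]
gripper_width: 0.003
grasp_force: 0.0
```

```bash
cat > b.py <<'E'
from h import *
f=grab_frame("wrist");save("w1.png",f,s=1.5);np.savez("wrist.npz",**f)
for n in ["board","ridge","stop","seat","edge_a","edge_b","clip_peg","flux_pot","clip"]:
    print(n,[(np.round(r["at"],4).tolist() if "at" in r else r,round(r["p"],2)) for r in place_of("wrist",n)[:3]])
E
python3 b.py; python3 st.py
```

```text
board [([0.4388, 0.1799, 0.02], 0.97)]
ridge [([0.4533, 0.2352, 0.0231], 0.85)]
stop [([0.4269, 0.2627, 0.0215], 0.95)]
seat [([0.477, 0.24, 0.0244], 0.6)]
edge_a [([0.4187, 0.1794, 0.0234], 0.97), ([0.2927, 0.501, 0.0041], 0.86), ([0.4616, 0.1983, 0.0252], 0.64)]
edge_b [([0.4187, 0.1794, 0.0234], 0.97), ([0.2927, 0.501, 0.0041], 0.86), ([0.4616, 0.1983, 0.0252], 0.64)]
clip_peg [([0.5092, 0.2834, 0.0407], 0.43)]
flux_pot [([0.5111, 0.1832, 0.0054], 0.61)]
2.7 [0.4157 0.2119 0.2606] R cols [[-0.965, -0.261, 0.0], [-0.261, 0.965, -0.0], [-0.0, -0.0, -1.0]] j [ 0.312 -0.357  1.93  -0.     1.568 -1.524] F [-0.39  0.09  0.11] -0.0002634156441161082Traceback (most recent call last):
  File "b.py", line 4, in <module>
    print(n,[(np.round(r["at"],4).tolist() if "at" in r else r,round(r["p"],2)) for r in place_of("wrist",n)[:3]])
                                                                                         ~~~~~~~~^^^^^^^^^^^
ValueError: it knows: board, clip_peg, edge, flux_pot, nest_jig, ridge, screwdriver, seat, side_cutters, solder_reel, stop
```

View pics/w1.png

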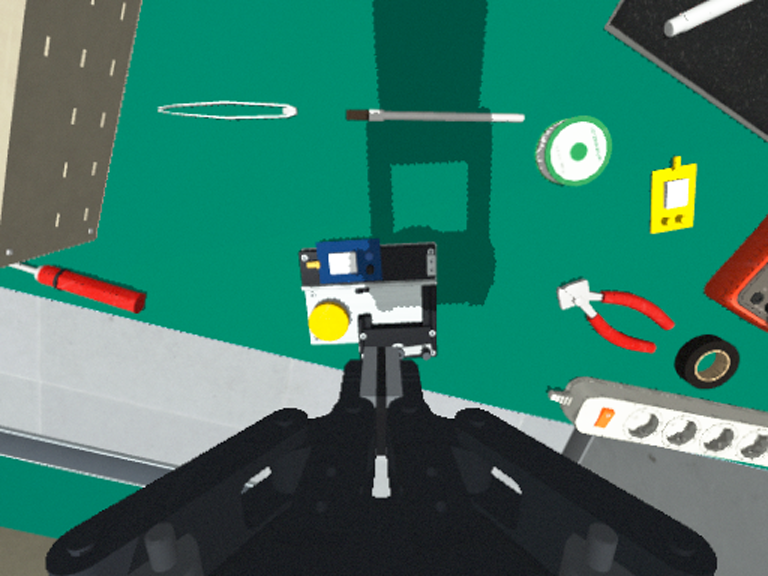

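The wrist view shows the blue board at (348,262) on the black ledge. The stop is at the ledge's right end (432,262), the flux tin at (328,322) and the nest at (400,300). I'll fit the jig, board and clip poses from depth and color.

```bash
cat > fit.py <<'E'
from h import *
from scipy.optimize import minimize
def loadf(n): return dict(np.load(n))
def model(x,y):
    h=np.zeros_like(x)
    def box(a,b,c,d,z): h[(x>a)&(x<b)&(y>c)&(y<d)]=z
    box(-35,72,-95,43,8);box(-35,0,-95,41,18);box(0,4,-95,41,23.5);box(-27,-6,31.5,40,26)
    box(4,49,-41,41,24);box(4,49,-33,33,np.nan);box(49,85,-95,43,np.nan);box(4,85,-95,-41,np.nan)
    return h
def fitjig(f,p0):
    P=pts(f)*1000;C=f["color"].astype(int);ok=f["range_z"]>0
    blue=(C[...,2]>C[...,0]+40)&(C[...,2]>C[...,1]+25)
    blue=cv2.dilate(blue.astype(np.uint8),np.ones((5,5)))>0
    d=np.hypot(P[...,0]-p0[0],P[...,1]-p0[1])
    Q=P[ok&~blue&(d<130)]
    def loc(p):
        c,s=np.cos(p[2]),np.sin(p[2]);X=Q[:,0]-p[0];Y=Q[:,1]-p[1]
        return c*X+s*Y,-s*X+c*Y
    def cost(p):
        x,y=loc(p);sel=(x>-60)&(x<49)&(y>-115)&(y<60)
        h=model(x,y);h[((x>-35)&(x<0)&(y<10)&(y>-95)&(Q[:,2]>21))]=np.nan
        e=np.minimum(np.abs(Q[:,2]-h-p[3]),6.)
        return np.nanmean(e[sel])
    best=None
    for dx in(-4,0,4):
        for dy in(-4,0,4):
            r=minimize(cost,[p0[0]+dx,p0[1]+dy,p0[2],0],method="Nelder-Mead",options=dict(initial_simplex=np.array([p0[0]+dx,p0[1]+dy,p0[2],0])+np.array([[0,0,0,0],[3,0,0,0],[0,3,0,0],[0,0,.05,0],[0,0,0,1]])))
            if best is None or r.fun<best.fun:best=r
    return best.x,best.fun
def tojig(p,W):
    c,s=np.cos(p[2]),np.sin(p[2]);X=np.asarray(W)[...,0]-p[0];Y=np.asarray(W)[...,1]-p[1]
    return np.stack([c*X+s*Y,-s*X+c*Y,np.asarray(W)[...,2]],-1)
if __name__=="__main__":
    for n in ["wrist","top","scene"]:
        f=loadf(n+".npz");p,c=fitjig(f,[450,236,.265])
        print(n,p.round(3),round(c,2))
        # board
        C=f["color"].astype(int);J=tojig(p,pts(f)*1000)
        m=(C[...,2]>C[...,0]+30)&(C[...,2]>C[...,1]+20)&(J[...,0]>-60)&(J[...,0]<10)&(np.abs(J[...,1]+30)<80)
        B=J[m];print(" board px",m.sum(),"x",np.percentile(B[:,0],[2,98]).round(1),"y",np.percentile(B[:,1],[2,98]).round(1),"z",np.median(B[:,2]).round(1),cv2.minAreaRect(B[:,:2].astype(np.float32)))
        t=(J[...,2]>33)&(J[...,2]<50)&(J[...,0]>30)&(J[...,0]<90)&(np.abs(J[...,1])<45);print(" peg",t.sum(),np.median(J[t],0).round(1))
        yl=(C[...,0]>150)&(C[...,1]>120)&(C[...,2]<90)&(J[...,0]>0)&(J[...,0]<90)&(J[...,1]<-30)&(J[...,1]>-120);print(" tin",J[yl].mean(0).round(1))
E
python3 fit.py
```

```text
wrist [ 4.19679e+02  2.48853e+02 -2.44000e-01  1.81800e+00] 3.36
 board px 39 x [2.8 9.7] y [-51.8 -37.2] z 22.7 ((8.752371788024902, -44.75602722167969), (7.518853187561035, 14.703679084777832), 27.616104125976562)
 peg 5 [ 31.9 -33.7  33.6]
 tin [ 81.1 -50.3  28.6]
top [4.49778e+02 2.36740e+02 3.21000e-01 2.00400e+00] 2.18
 board px 250 x [-44.3  -4.8] y [-73.1 -14.6] z 23.9 ((-24.234310150146484, -43.98987579345703), (41.75401306152344, 60.0290641784668), 1.0045695304870605)
 peg 29 [72.   4.4 37.7]
 tin [ 34.9 -68.6  30.2]
scene [ 4.50902e+02  2.38319e+02  2.99000e-01 -3.58000e-01] 3.42
 board px 109 x [-40.7  -2. ] y [-72.3 -14.5] z 21.9 ((-21.72064971923828, -44.678802490234375), (41.90250778198242, 62.965126037597656), 6.577687740325928)
 peg 18 [76.6 27.4 38.4]
 tin [ 41.9 -69.6  27.1]
```

```bash
sed -i 's/Q=P\[ok&~blue&(d<130)\]/Q=P[ok\&~blue\&(d<130)\&(P[...,2]<50)]/; s/\[450,236,.265\]/[451,237,.315]/; s/\[0,0,.05,0\]/[0,0,.02,0]/' fit.py; python3 fit.py
```

```text
wrist [4.50036e+02 2.36986e+02 3.13000e-01 1.50700e+00] 1.25
 board px 870 x [-44.3  -3. ] y [-74.4 -14.6] z 23.0 ((-22.675457000732422, -44.97617721557617), (44.60544204711914, 62.82118225097656), 1.572948694229126)
 peg 59 [70.9 26.6 42.3]
 tin [ 37.1 -69.2  29.3]
top [4.49769e+02 2.36748e+02 3.22000e-01 2.00400e+00] 2.18
 board px 250 x [-44.3  -4.8] y [-73.1 -14.6] z 23.9 ((-24.24762535095215, -43.99003601074219), (41.75401306152344, 60.02906036376953), 0.9796214699745178)
 peg 29 [72.   4.4 37.7]
 tin [ 34.8 -68.7  30.2]
scene [ 4.50951e+02  2.38349e+02  3.10000e-01 -4.27000e-01] 3.42
 board px 109 x [-41.   -2.6] y [-72.1 -14.4] z 21.9 ((-22.230907440185547, -44.468955993652344), (41.90250778198242, 62.965118408203125), 5.993602752685547)
 peg 18 [76.7 26.7 38.4]
 tin [ 41.1 -70.1  27.1]
```

Call:
jog_arm --motion "0 -.025 -.1 .05 0 0 -.035; 0 -.043 -.196 .1 0 0 -.035; 0 -.043 -.196 .22 0 0 -.035; 0 -.043 -.196 .34 0 0 -.035; 0 -.043 -.196 .44 0 0 -.035"

```text
time: 3.32
tool_pos: [0.4615, 0.1224, 0.0385]
tool_rot: [-0.0, -0.157, 0.988, 0.0]
contact_force: [0.7, -0.9, 0.6]
gripper_width: -0.001
grasp_force: 0.0
```

```bash
cat >> st.py <<'E'
c,sn=np.cos(.316),np.sin(.316);p=np.array(s["tool_pos"])*1000
J=lambda v:np.array([c*v[0]+sn*v[1],-sn*v[0]+c*v[1],v[2]])
print("jig",J(p-[450.2,237.1,0]).round(1),"Fj",J(s["contact_force"]).round(2),"tool axes in jig",[J(R[:,i]).round(3).tolist() for i in range(3)])
E
python3 st.py
```

```text
3.33 [0.4615 0.1224 0.0385] R cols [[-0.95, -0.311, 0.001], [-0.311, 0.95, 0.0], [-0.001, -0.0, -1.0]] j [ 0.103 -0.095  2.102  0.     1.135 -1.784] F [ 0.7  -0.86  0.64] -0.0005921389498117417
jig [ -24.9 -112.6   38.5] Fj [ 0.39 -1.04  0.64] tool axes in jig [[-1.0, -0.0, 0.001], [-0.0, 1.0, 0.0], [-0.001, 0.0, -1.0]]
```

Call:
jog_arm --motion "0 -.002 0 .035 0 0 0; 0 -.002 .02 .035 0 0 0; 0 -.002 .035 .035 0 0 0; 0 -.002 .05 .035 0 0 0; 0 -.002 .065 .035 0 0 0"

```text
time: 3.95
tool_pos: [0.454, 0.1547, 0.0247]
tool_rot: [0.001, -0.158, 0.987, -0.0]
contact_force: [0.5, 0.1, 0.4]
gripper_width: 0.001
grasp_force: 0.3
```

Call:
jog_arm --motion "0 0 .01 0 0 0 0; 0 0 .02 0 0 0 0; 0 0 .03 0 0 0 0; 0 0 .034 0 0 0 0; 0 0 .034 0 0 0 0"

```text
time: 4.58
tool_pos: [0.4475, 0.1702, 0.023]
tool_rot: [-0.0, -0.158, 0.987, 0.0]
contact_force: [-0.6, 0.5, 0.1]
gripper_width: -0.001
grasp_force: 0.0
```

```bash
python3 st.py; cat > v.py <<'E'
import sys
from h import *
from fit import tojig
p=[450.2,237.1,.316,0]
for cam in sys.argv[2].split(","):
    f=grab_frame(cam);np.savez(cam+".npz",**f)
    C=f["color"].astype(int);J=tojig(p,pts(f)*1000)
    m=(C[...,2]>C[...,0]+30)&(C[...,2]>C[...,1]+20)&(J[...,0]>-60)&(J[...,0]<60)&(np.abs(J[...,1]+30)<80)
    B=J[m];print(cam,m.sum(),np.percentile(B,[2,50,98],axis=0).round(1).tolist(),cv2.minAreaRect(B[:,:2].astype(np.float32)) if m.sum()>20 else "")
    if sys.argv[1]!="-":save(sys.argv[1]+cam+".png",f,eval(sys.argv[3]),float(sys.argv[4]))
E
python3 v.py - top,wrist,scene
```

```text
4.58 [0.4475 0.1702 0.023 ] R cols [[-0.95, -0.311, 0.0], [-0.311, 0.95, 0.0], [-0.0, 0.0, -1.0]] j [ 0.208 -0.065  2.105  0.     1.102 -1.68 ] F [-0.61  0.53  0.05] -0.0010310571377092456
jig [-23.3 -62.8  23. ] Fj [-0.42  0.69  0.05] tool axes in jig [[-1.0, -0.001, 0.0], [-0.001, 1.0, 0.0], [-0.0, 0.0, -1.0]]
top 22 [[-43.2, 0.1, 21.0], [-31.4, 4.7, 27.3], [-23.1, 10.0, 35.6]] ((-33.204132080078125, 5.154139995574951), (21.423654556274414, 9.060609817504883), 6.796393871307373)
wrist 4466 [[-44.9, -44.3, 21.8], [-30.9, -10.9, 23.0], [-3.6, 15.5, 32.4]] ((-23.31046485900879, -15.621509552001953), (47.11001205444336, 67.13616180419922), 0.4785231053829193)
scene 11 [[-38.4, -30.7, 18.1], [-24.2, 5.8, 25.6], [-12.1, 13.0, 34.1]]
```

Call:
jog_arm --motion "0 0 .01 0 0 0 0; 0 0 .02 0 0 0 0; 0 0 .026 0 0 0 0; 0 0 .03 0 0 0 0; 0 0 .03 0 0 0 0"

```text
time: 5.35
tool_pos: [0.4429, 0.1845, 0.0231]
tool_rot: [-0.0, -0.158, 0.987, 0.0]
contact_force: [0.3, 0.2, 0.0]
gripper_width: 0.002
grasp_force: 0.0
```

```bash
python3 st.py;python3 v.py p2 wrist None 1.5
```

```text
5.35 [0.4429 0.1845 0.0231] R cols [[-0.95, -0.312, -0.0], [-0.312, 0.95, 0.0], [-0.0, 0.0, -1.0]] j [ 0.239 -0.063  2.102  0.     1.102 -1.648] F [0.33 0.15 0.04] 0.002392071510426627
jig [-23.2 -47.7  23.1] Fj [0.36 0.04 0.04] tool axes in jig [[-1.0, -0.001, -0.0], [-0.001, 1.0, 0.0], [0.0, 0.0, -1.0]]
wrist 4433 [[-44.9, -29.2, 21.8], [-31.1, 4.0, 23.0], [-3.7, 30.4, 32.4]] ((-22.58028221130371, -1.3303909301757812), (65.8496322631836, 46.33256149291992), 88.0805435180664)
```

View pics/p2wrist.png

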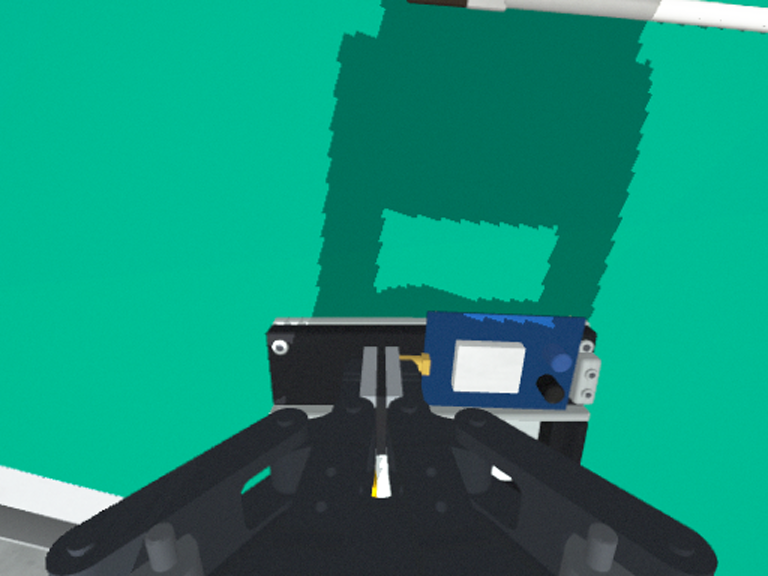

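The board (505,360) is almost at the stop (587,375). I'll press it home gently, then go up and over to the front.

Call:
jog_arm --motion "0 0 .003 0 0 0 0; 0 0 .005 0 0 0 0; 0 0 .006 0 0 0 0; 0 0 .006 0 0 0 0; 0 0 .006 0 0 0 0"

```text
time: 6.02
tool_pos: [0.4427, 0.1858, 0.0233]
tool_rot: [0.0, -0.158, 0.987, -0.002]
contact_force: [2.6, -6.0, -0.3]
gripper_width: 0.001
grasp_force: 3.4
```

```bash
python3 st.py;python3 v.py - wrist
```

```text
6.03 [0.4427 0.1858 0.0233] R cols [[-0.95, -0.312, -0.0], [-0.312, 0.95, -0.003], [0.001, -0.003, -1.0]] j [ 0.244 -0.062  2.102 -0.004  1.102 -1.642] F [ 2.65 -5.99 -0.32] 0.0006301368402599528
jig [-23.1 -46.4  23.3] Fj [ 0.65 -6.51 -0.32] tool axes in jig [[-1.0, -0.001, -0.0], [-0.001, 1.0, -0.003], [0.0, -0.003, -1.0]]
wrist 4435 [[-44.8, -28.3, 21.9], [-31.1, 4.9, 23.1], [-3.7, 31.0, 32.4]] ((-22.39359474182129, 0.001064300537109375), (65.74845886230469, 46.26408386230469), 87.57048034667969)
```

Call:
jog_arm --motion "0 0 -.02 0 0 0 0; 0 0 -.02 -.1 0 0 0; 0 .04 .02 -.12 0 0 0; 0 .08 .08 -.12 0 -.12 0; 0 .11 .092 -.12 0 -.24 0"

```text
time: 6.7
tool_pos: [0.3755, 0.2148, 0.0839]
tool_rot: [0.18, -0.155, 0.971, 0.029]
contact_force: [-1.4, -0.4, 0.1]
gripper_width: 0.001
grasp_force: 0.0
```

```bash
python3 st.py
```

```text
6.7 [0.3755 0.2148 0.0839] R cols [[-0.887, -0.291, -0.358], [-0.312, 0.95, 0.001], [0.34, 0.113, -0.934]] j [ 0.355 -0.596  2.421 -0.015  0.951 -1.527] F [-1.39 -0.41  0.14] 0.0009871388865154266
jig [-78.    2.   83.9] Fj [-1.45  0.04  0.14] tool axes in jig [[-0.934, -0.001, -0.358], [-0.002, 1.0, 0.001], [0.358, 0.002, -0.934]]
```

```bash
cat > kin.py <<'E'
import numpy as np
from scipy.optimize import least_squares
D=[([1.071,.053,1.613,1.476],[.232,.5797,.2301]),([.524,-.316,1.898,1.558],[.3759,.3026,.2613]),([.312,-.357,1.93,1.568],[.4157,.2119,.2606]),([.103,-.095,2.102,1.135],[.4615,.1224,.0385]),([.208,-.065,2.105,1.102],[.4475,.1702,.023]),([.355,-.596,2.421,.951],[.3755,.2148,.0839])]
def fk(p,j):
    h,L1,L2,L3,e,k=p;a=j[1];b=a+j[2];c=b+j[3]
    r=L1*np.sin(a)+L2*np.sin(b)+L3*np.sin(c)+k*np.cos(b);z=h+L1*np.cos(a)+L2*np.cos(b)+L3*np.cos(c)-k*np.sin(b)
    C,S=np.cos(j[0]),np.sin(j[0]);return np.array([r*C-e*S,r*S+e*C,z])
s=least_squares(lambda p:np.concatenate([fk(p,j)-t for j,t in D]),[.3,.4,.4,.25,.07,0])
print(s.x.round(3),np.abs(s.fun).max())
for al in (70,60,50,45):
  for X,Z in ((-60,15),(-45,12),(-45,30),(-30,60),(-10,60)):
    w=np.array([450.2+.9505*X,237.1+.3108*X])/1000
    c=np.pi/2+np.radians(al);e=s.x[4];r=np.sqrt(w@w-e*e)
    g=least_squares(lambda q:fk(s.x,[0,q[0],q[1],c-q[0]-q[1]])[[0,2]]-[r,Z/1000],[-.5,2.3])
    print(al,X,Z,g.x.round(2),round(c-g.x.sum(),2),g.cost<1e-8)
E
python3 kin.py
```

```text
[0.237 0.425 0.609 0.278 0.074 0.095] 0.0025323905668264146
70 -60 15 [-0.37  2.4 ] 0.76 True
70 -45 12 [-0.31  2.37] 0.74 True
70 -45 30 [-0.36  2.36] 0.78 True
70 -30 60 [-0.37  2.32] 0.85 True
70 -10 60 [-0.31  2.27] 0.83 True
60 -60 15 [-0.48  2.52] 0.58 True
60 -45 12 [-0.42  2.48] 0.55 True
60 -45 30 [-0.47  2.48] 0.61 True
60 -30 60 [-0.48  2.43] 0.67 True
60 -10 60 [-0.41  2.38] 0.64 True
50 -60 15 [-0.58  2.63] 0.39 True
50 -45 12 [-0.49  2.58] 0.35 True
50 -45 30 [-0.56  2.59] 0.41 True
50 -30 60 [-0.58  2.54] 0.48 True
50 -10 60 [-0.49  2.49] 0.45 True
45 -60 15 [-0.61  2.68] 0.29 True
45 -45 12 [-0.51  2.63] 0.24 True
45 -45 30 [-0.59  2.64] 0.31 True
45 -30 60 [-0.62  2.59] 0.38 True
45 -10 60 [-0.52  2.54] 0.34 True
```

Call:
jog_arm --motion "0 .018 -.002 .045 0 -.05 0; 0 .036 -.003 .093 0 -.105 0; 0 .03 -.003 .13 0 -.105 0; 0 .014 -.003 .153 0 -.105 0; 0 .014 -.003 .153 0 -.105 0"

```text
time: 7.32
tool_pos: [0.395, 0.2184, 0.0083]
tool_rot: [0.252, -0.152, 0.955, 0.04]
contact_force: [0.1, -0.2, 0.1]
gripper_width: 0.005
grasp_force: 0.0
```

```bash
python3 st.py; python3 v.py t1 wrist "None" 1.5
```

```text
7.33 [0.395  0.2184 0.0083] R cols [[-0.827, -0.27, -0.493], [-0.311, 0.95, 0.0], [0.468, 0.153, -0.87]] j [ 0.35  -0.45   2.509 -0.031  0.568 -1.515] F [ 0.13 -0.19  0.1 ] 0.0045952607842355735
jig [-58.2  -0.6   8.3] Fj [ 0.06 -0.22  0.1 ] tool axes in jig [[-0.87, 0.0, -0.493], [-0.0, 1.0, 0.0], [0.493, 0.0, -0.87]]
wrist 82 [[-46.6, -29.2, 21.6], [-44.6, -23.6, 22.7], [-42.2, 29.1, 23.4]] ((-44.217552185058594, -0.08917045593261719), (58.678585052490234, 4.741403579711914), 89.64607238769531)
```

View pics/t1wrist.png

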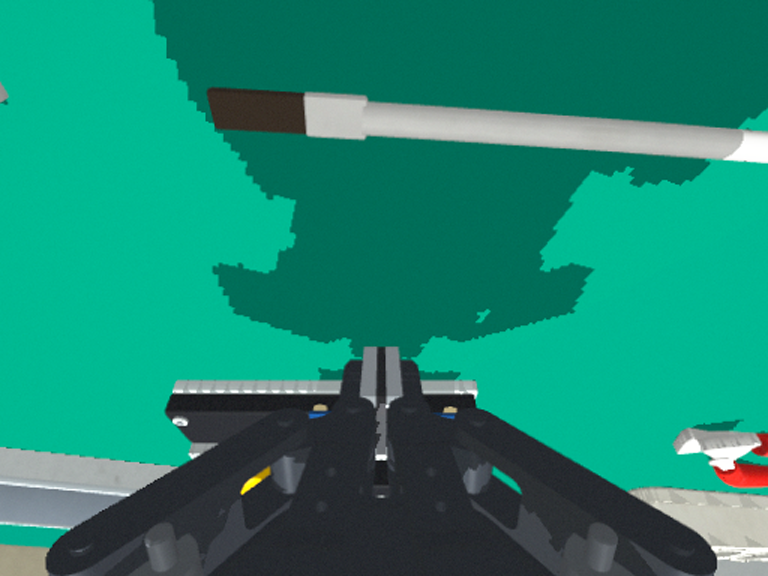

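Call:
jog_arm --motion "0 -.009 0 .005 0 0 0; 0 -.014 0 .008 0 0 0; 0 -.018 0 .010 0 0 0; 0 -.0205 0 .0115 0 0 0; 0 -.0205 0 .0115 0 0 0"

```text
time: 8.0
tool_pos: [0.4051, 0.2219, 0.0078]
tool_rot: [0.251, -0.153, 0.955, 0.04]
contact_force: [-5.1, -1.9, 1.0]
gripper_width: 0.001
grasp_force: 2.0
```

```bash
python3 st.py; python3 v.py - wrist,top,scene
```

```text
8.0 [0.4051 0.2219 0.0078] R cols [[-0.828, -0.271, -0.491], [-0.312, 0.95, -0.0], [0.467, 0.153, -0.871]] j [ 0.35  -0.406  2.481 -0.031  0.553 -1.516] F [-5.12 -1.87  0.98] 0.000998816668089911
jig [-47.6  -0.4   7.8] Fj [-5.45 -0.18  0.98] tool axes in jig [[-0.871, -0.001, -0.491], [-0.001, 1.0, -0.0], [0.491, 0.0, -0.871]]
wrist 304 [[-43.2, -29.6, 21.6], [-40.3, 19.4, 22.9], [-33.2, 30.8, 23.6]] ((-38.21894454956055, -0.3717193603515625), (12.010818481445312, 64.14986419677734), 1.6001337766647339)
top 237 [[-42.1, -28.6, 19.5], [-27.0, 9.0, 23.9], [-3.3, 29.1, 32.4]] ((-22.55877113342285, -0.10582351684570312), (59.98974609375, 41.156944274902344), 89.50706481933594)
scene 106 [[-39.4, -26.9, 16.8], [-11.9, 13.0, 21.6], [-0.7, 30.4, 31.1]] ((-27.878307342529297, 0.6044044494628906), (56.76369857788086, 60.873416900634766), 3.555981397628784)
```

Call:
jog_arm --motion "0 -.004 0 -.0063 0 0 0; 0 -.0083 0 -.012 0 0 0; 0 -.0132 0 -.0176 0 0 0; 0 -.0185 0 -.0226 0 0 0; 0 -.0242 0 -.027 0 0 0"

```text
time: 8.78
tool_pos: [0.4112, 0.2239, 0.0282]
tool_rot: [0.254, -0.152, 0.954, 0.041]
contact_force: [-0.2, 0.1, -0.5]
gripper_width: -0.001
grasp_force: 0.1
```

```bash
python3 st.py; python3 v.py - wrist,top,scene
```

```text
8.78 [0.4112 0.2239 0.0282] R cols [[-0.825, -0.27, -0.497], [-0.311, 0.95, 0.0], [0.472, 0.155, -0.868]] j [ 0.349 -0.443  2.466 -0.028  0.599 -1.519] F [-0.17  0.1  -0.53] -0.0008180040474526334
jig [-41.2  -0.4  28.2] Fj [-0.13  0.15 -0.53] tool axes in jig [[-0.868, -0.001, -0.497], [-0.001, 1.0, 0.0], [0.497, 0.0, -0.868]]
wrist 169 [[-37.8, -29.1, 31.3], [-35.9, 20.2, 44.3], [-16.6, 30.3, 45.6]] ((-27.067657470703125, -0.21865081787109375), (60.921226501464844, 27.307077407836914), 83.85977172851562)
top 121 [[-35.5, -27.2, 23.9], [-26.8, 12.4, 40.4], [-7.2, 28.6, 47.3]] ((-21.37863540649414, 0.14107322692871094), (29.341331481933594, 57.86143112182617), 0.627953290939331)
scene 128 [[-33.8, -26.7, 18.8], [-23.1, 11.9, 36.7], [-4.0, 30.3, 44.9]] ((-19.749282836914062, 1.539205551147461), (60.454498291015625, 35.09026336669922), 89.86227416992188)
```

Call:
jog_arm --motion "0 -.0061 0 -.0046 0 .035 0; 0 -.0137 0 -.009 0 .07 0; 0 -.0216 0 -.0123 0 .105 0; 0 -.0281 0 -.0148 0 .14 0; 0 -.035 0 -.0167 0 .175 0"

```text
time: 9.55
tool_pos: [0.421, 0.2271, 0.043]
tool_rot: [0.125, -0.156, 0.98, 0.02]
contact_force: [-0.3, 0.2, 0.7]
gripper_width: 0.0
grasp_force: 0.1
```

```bash
python3 st.py; python3 v.py t3 top,scene "(200,120,300,220) if cam=='top' else (220,180,320,260)" 5
```

```text
9.55 [0.421  0.2271 0.043 ] R cols [[-0.92, -0.301, -0.251], [-0.311, 0.95, 0.0], [0.239, 0.078, -0.968]] j [ 0.343 -0.276  2.264 -0.008  0.899 -1.54 ] F [-0.32  0.21  0.73] 0.0002863257020770836
jig [-30.8  -0.4  43. ] Fj [-0.24  0.3   0.73] tool axes in jig [[-0.968, -0.001, -0.251], [-0.001, 1.0, 0.0], [0.251, 0.0, -0.968]]Traceback (most recent call last):
  File "v.py", line 9, in <module>
    B=J[m];print(cam,m.sum(),np.percentile(B,[2,50,98],axis=0).round(1).tolist(),cv2.minAreaRect(B[:,:2].astype(np.float32)) if m.sum()>20 else "")
                             ~~~~~~~~~~~~~^^^^^^^^^^^^^^^^^^^^
    return _quantile_unchecked(
        a, q, axis, out, overwrite_input, method, keepdims, weights)
    return _ureduce(a,
                    func=_quantile_ureduce_func,
    ...<5 lines>...
                    overwrite_input=overwrite_input,
                    method=method)
    r = func(a, **kwargs)
    result = _quantile(arr,
                       quantiles=q,
    ...<2 lines>...
                       out=out,
                       weights=wgt)
    slices_having_nans = np.isnan(arr[-1, ...])
                                  ~~~^^^^^^^^^
IndexError: index -1 is out of bounds for axis 0 with size 0
```

```bash
sed -i 's/B=J\[m\];print/B=J[m] if m.any() else np.zeros((1,3));print/' v.py; python3 v.py t3 wrist,scene "(0,0,512,384) if cam=='wrist' else (220,180,320,260)" 1.5
python3 - <<'E'
import cv2,numpy as np
a=cv2.imread('pics/t3wrist.png');b=cv2.imread('pics/t3scene.png')
cv2.imwrite('pics/c3.png',np.vstack([a[150:520,:768],np.pad(cv2.resize(b,(288,230)),((0,0),(0,480),(0,0)))])[:600])
E
```

```text
wrist 501 [[-20.4, -29.1, 25.9], [-16.6, 19.8, 49.7], [-5.6, 31.1, 57.5]] ((-16.10879898071289, 12.049476623535156), (80.56834411621094, 61.19132995605469), 58.72032928466797)
scene 74 [[-18.3, -26.6, 31.9], [-13.3, 13.7, 48.6], [-0.7, 28.6, 57.6]] ((-9.291383743286133, 1.5768985748291016), (57.33566665649414, 21.402233123779297), 84.74011993408203)
```

View pics/c3.png

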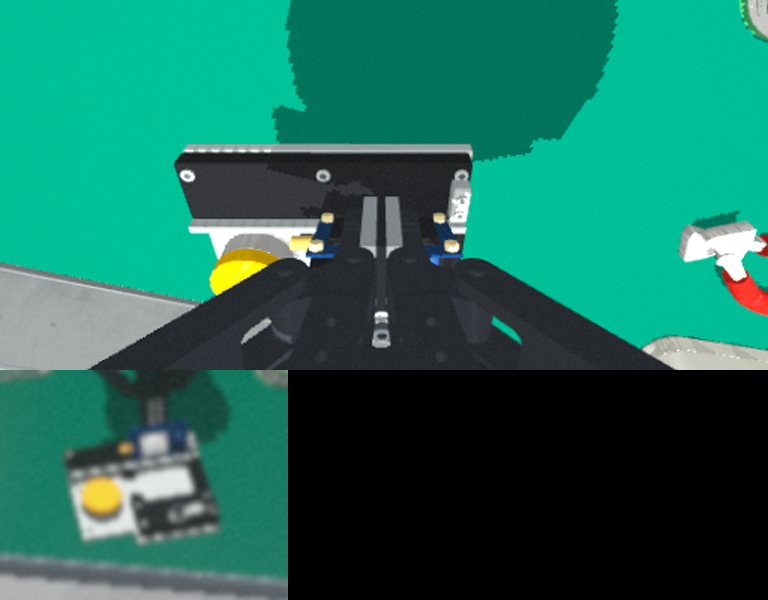

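The board stands at about 60° on the ridge: the blue sits behind the fingers at (380,240), and the connector is at (305,243). I'll push on gently towards upright.

Call:
jog_arm --motion "0 -.0083 0 -.004 0 .05 0; 0 -.0163 0 -.0071 0 .09 0; 0 -.0231 0 -.0095 0 .13 0; 0 -.0278 0 -.0114 0 .17 0; 0 -.0321 0 -.0123 0 .175 0"

```text
time: 10.32
tool_pos: [0.4342, 0.2314, 0.0526]
tool_rot: [-0.003, -0.158, 0.987, -0.001]
contact_force: [0.8, 0.4, -0.5]
gripper_width: 0.002
grasp_force: 0.0
```

```bash
python3 st.py; python3 v.py - wrist,scene,top
```

```text
10.32 [0.4342 0.2314 0.0526] R cols [[-0.95, -0.311, 0.007], [-0.311, 0.95, -0.0], [-0.007, -0.002, -1.0]] j [ 0.338 -0.077  2.058  0.     1.167 -1.549] F [ 0.76  0.4  -0.52] 0.0020913580552997897
jig [-17.   -0.5  52.6] Fj [ 0.84  0.14 -0.52] tool axes in jig [[-1.0, -0.001, 0.007], [-0.001, 1.0, -0.0], [-0.007, -0.0, -1.0]]
wrist 687 [[-2.5, -29.4, 19.7], [-1.1, 20.3, 44.8], [1.1, 31.0, 60.5]] ((-13.173209190368652, 0.6898860931396484), (30.002994537353516, 61.73649597167969), 0.03390543535351753)
scene 9 [[2.2, 18.7, 39.2], [6.5, 21.6, 45.2], [11.5, 26.5, 50.7]] 
top 0 [[0.0, 0.0, 0.0], [0.0, 0.0, 0.0], [0.0, 0.0, 0.0]]
```

Call:
jog_arm --motion "0 -.004 0 0 0 0 0; 0 -.008 0 0 0 0 0; 0 -.012 0 0 0 0 0; 0 -.016 0 0 0 0 0; 0 -.018 0 0 0 0 0"

```text
time: 11.1
tool_pos: [0.4427, 0.2342, 0.0527]
tool_rot: [-0.004, -0.158, 0.987, -0.001]
contact_force: [-0.1, -0.1, -0.0]
gripper_width: 0.001
grasp_force: 0.0
```

```bash
python3 st.py; python3 v.py t4 wrist,scene,top "(0,0,512,384) if cam=='wrist' else (220,180,320,260)" 1.5
```

```text
11.1 [0.4427 0.2342 0.0527] R cols [[-0.95, -0.311, 0.007], [-0.311, 0.95, 0.0], [-0.007, -0.002, -1.0]] j [ 0.338 -0.055  2.037  0.     1.167 -1.55 ] F [-0.13 -0.08 -0.02] 0.001154705529980474
jig [-8.  -0.4 52.7] Fj [-0.14 -0.03 -0.02] tool axes in jig [[-1.0, -0.001, 0.007], [-0.001, 1.0, 0.0], [-0.007, 0.0, -1.0]]
wrist 1557 [[-6.4, -29.9, 20.0], [2.1, 1.4, 28.1], [19.4, 31.0, 43.8]] ((2.540678024291992, 2.560281753540039), (65.93280029296875, 41.97407531738281), 87.72223663330078)
scene 0 [[0.0, 0.0, 0.0], [0.0, 0.0, 0.0], [0.0, 0.0, 0.0]] 
top 0 [[0.0, 0.0, 0.0], [0.0, 0.0, 0.0], [0.0, 0.0, 0.0]]
```

Call:
jog_arm --motion "0 .04 0 -.04 0 0 0; 0 .08 0 -.12 0 0 0; 0 .08 0 -.2 0 0 0; 0 .08 0 -.22 0 0 0; 0 .08 0 -.22 0 0 0"

```text
time: 11.88
tool_pos: [0.4056, 0.222, 0.1632]
tool_rot: [-0.003, -0.158, 0.987, -0.001]
contact_force: [-0.0, 0.7, -0.9]
gripper_width: 0.001
grasp_force: 0.0
```

```bash
python3 st.py; python3 v.py t5 wrist,top "(200,130,360,270) if cam=='wrist' else (180,120,300,220)" 4
python3 - <<'E'
from h import *
from fit import *
f=loadf("wrist.npz");J=tojig([450.2,237.1,.316],pts(f)*1000)
for x in range(-8,52,4):
    row=[]
    for y in range(-36,40,8):
        m=(abs(J[...,0]-x)<2)&(abs(J[...,1]-y)<3)&(f["range_z"]>0);row.append(int(np.median(J[m][:,2])) if m.any() else -9)
    print(x,row)
t=(J[...,2]>35)&(J[...,2]<50)&(J[...,0]>55)&(J[...,0]<95)&(np.abs(J[...,1])<45);print("peg",t.sum(),np.median(J[t],0))
E
```

```text
11.88 [0.4056 0.222  0.1632] R cols [[-0.95, -0.311, 0.007], [-0.311, 0.95, -0.0], [-0.006, -0.002, -1.0]] j [ 0.34  -0.297  2.047  0.     1.398 -1.548] F [-0.04  0.67 -0.91] 0.0009761123933603148
jig [-47.1  -0.5 163.2] Fj [ 0.17  0.64 -0.91] tool axes in jig [[-1.0, -0.001, 0.007], [-0.001, 1.0, -0.0], [-0.007, -0.0, -1.0]]
wrist 513 [[-4.2, -30.6, 21.3], [3.8, -2.2, 26.4], [28.6, 30.3, 28.9]] ((-10.32547378540039, -0.6494369506835938), (86.402099609375, 62.890743255615234), 0.8805369138717651)
top 0 [[0.0, 0.0, 0.0], [0.0, 0.0, 0.0], [0.0, 0.0, 0.0]] 
-8 [18, 17, 18, 17, 18, 18, 18, 17, 17, 25]
-4 [17, 25, 19, 18, 18, 18, 18, 18, 18, 18]
0 [22, 29, 26, 26, 26, 26, 27, 26, 27, 20]
4 [23, 25, 27, 27, 26, 26, 27, 27, 30, 23]
8 [23, 24, 28, 28, 29, 29, 29, 29, 26, 23]
12 [20, 24, 27, 28, 28, 28, 28, 29, 26, 22]
16 [21, 23, 27, -9, -9, -9, 28, 28, 25, 22]
20 [-9, 22, 26, -9, -9, -9, 27, 27, 24, 23]
24 [7, 22, 25, -9, -9, -9, -9, 24, 24, 23]
28 [8, 21, -9, -9, -9, -9, -9, -9, 23, 23]
32 [7, 22, -9, -9, -9, -9, -9, -9, 20, 23]
36 [13, -9, -9, -9, -9, -9, -9, -9, 19, 23]
40 [23, -9, -9, -9, -9, -9, -9, -9, 20, 23]
44 [23, -9, -9, -9, -9, -9, -9, -9, -9, 23]
48 [23, -9, -9, -9, -9, -9, -9, -9, -9, 23]
peg 0 [nan nan nan]
  return _methods._mean(a, axis=axis, dtype=dtype,
  ret = um.true_divide(
```

View pics/t5wrist.png

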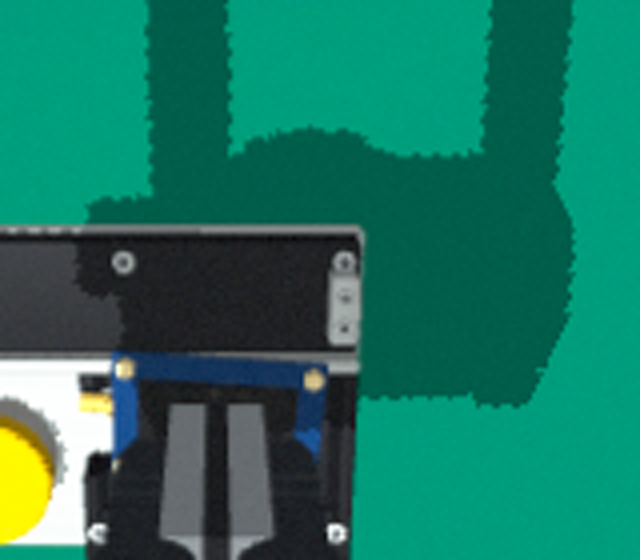

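The board is hung on the ridge, as the task said it might be. Its near edge (130–320, 370) lies on the ridge and the far side is in the nest. I'll nudge the solder block's side towards +x.

Call:
jog_arm --motion "0 -.03 0 .1 0 0 0; 0 -.05 0 .2 0 0 0; 0 -.05 0 .26 0 0 0; 0 -.06 0 .272 0 0 0; 0 -.08 0 .272 0 0 0"

```text
time: 12.6
tool_pos: [0.4392, 0.2344, 0.0254]
tool_rot: [-0.009, -0.157, 0.988, 0.0]
contact_force: [-20.5, 6.0, 4.8]
gripper_width: 0.0
grasp_force: 9.4
```

```bash
python3 st.py
```

```text
12.6 [0.4392 0.2344 0.0254] R cols [[-0.95, -0.311, 0.017], [-0.31, 0.951, 0.003], [-0.017, -0.002, -1.0]] j [ 0.339 -0.012  2.049  0.004  1.122 -1.55 ] F [-20.54   5.96   4.77] 0.00041469791878827984
jig [-11.3   0.9  25.4] Fj [-17.67  12.05   4.77] tool axes in jig [[-1.0, 0.0, 0.017], [0.0, 1.0, 0.003], [-0.017, 0.003, -1.0]]
```

Call:
jog_arm --motion "0 .02 0 0 0 0 0; 0 .05 0 -.02 0 0 0; 0 .08 0 -.1 0 0 0; 0 .08 0 -.2 0 0 0; 0 .08 0 -.2 0 0 0"

```text
time: 13.22
tool_pos: [0.4094, 0.2233, 0.1342]
tool_rot: [0.003, -0.158, 0.987, 0.0]
contact_force: [-0.2, -1.0, 0.7]
gripper_width: -0.003
grasp_force: 0.0
```

```bash
python3 st.py; cat > hm.py <<'E'
import sys,warnings;warnings.simplefilter("ignore")
from h import *
from fit import tojig
f=grab_frame(sys.argv[1]);J=tojig([450.2,237.1,.316],pts(f)*1000)
for x in range(-8,56,4):
    row=[]
    for y in range(-42,46,7):
        m=(abs(J[...,0]-x)<2)&(abs(J[...,1]-y)<3)&(f["range_z"]>0)&(J[...,2]<60);row.append(round(float(np.median(J[m][:,2])),1) if m.any() else -9)
    print(x,*row)
C=f["color"].astype(int);m=(C[...,2]>C[...,0]+30)&(C[...,2]>C[...,1]+20)&(J[...,0]>-30)&(J[...,0]<60)&(np.abs(J[...,1])<60)
print(m.sum(),np.percentile(J[m],[2,98],axis=0).round(1).tolist())
for y0,y1 in((-30,-22),(-10,10),(22,30)):
    n=m&(J[...,1]>y0)&(J[...,1]<y1)
    if n.any():print("edge_a x near y",y0,np.percentile(J[n][:,0],3).round(1))
save(sys.argv[2],f,eval(sys.argv[3]),float(sys.argv[4]))
t=(J[...,2]>35)&(J[...,2]<50)&(J[...,0]>40)&(J[...,0]<95)&(np.abs(J[...,1])<45);print("peg",t.sum(),np.median(J[t],0))
E
python3 hm.py wrist t6.png "(160,100,420,300)" 3
```

```text
13.22 [0.4094 0.2233 0.1342] R cols [[-0.95, -0.312, -0.007], [-0.312, 0.95, -0.0], [0.007, 0.002, -1.0]] j [ 0.34  -0.266  2.073 -0.     1.328 -1.548] F [-0.15 -0.96  0.68] -0.002851622681835051
jig [-43.1  -0.5 134.2] Fj [-0.44 -0.86  0.68] tool axes in jig [[-1.0, -0.001, -0.007], [-0.001, 1.0, -0.0], [0.007, -0.0, -1.0]]
-8 18.1 18.0 18.3 18.3 18.4 18.0 18.5 18.1 18.2 18.2 18.2 25.6 7.0
-4 18.0 17.9 18.4 18.6 18.3 18.0 18.0 18.0 18.1 17.9 17.9 17.6 2.4
0 21.1 22.2 24.7 26.4 26.2 26.4 22.5 23.1 23.5 22.2 22.7 22.5 19.9
4 23.2 23.8 25.6 26.2 26.8 26.8 27.1 27.9 27.5 28.4 29.0 23.6 23.2
8 24.2 21.9 24.2 27.9 29.2 -9 -9 -9 28.4 28.3 30.9 23.9 23.3
12 7.8 21.1 23.9 27.4 28.1 -9 -9 -9 29.7 30.3 27.3 23.3 23.5
16 8.3 20.9 23.2 23.5 -9 -9 -9 -9 -9 -9 26.7 23.1 22.7
20 8.3 -9 22.1 -9 -9 -9 -9 -9 -9 -9 26.0 23.7 22.5
24 8.3 8.2 21.5 -9 -9 -9 -9 -9 -9 -9 25.4 22.5 23.6
28 8.1 7.8 21.1 -9 -9 -9 -9 -9 -9 -9 24.8 22.8 23.7
32 8.1 7.9 22.9 -9 -9 -9 -9 -9 -9 -9 23.7 22.6 23.6
36 8.3 17.0 19.7 -9 -9 -9 -9 -9 -9 -9 20.8 22.2 23.5
40 9.1 22.1 20.9 -9 -9 -9 -9 -9 -9 -9 19.7 23.0 22.7
44 22.0 22.5 -9 -9 -9 -9 -9 -9 -9 -9 19.6 22.7 23.0
48 22.9 23.2 -9 -9 -9 -9 -9 -9 -9 -9 -9 23.2 23.4
52 16.1 24.7 -9 -9 -9 -9 -9 -9 -9 -9 -9 24.2 23.8
455 [[-3.4, -30.6, 20.0], [32.0, 31.7, 29.2]]
edge_a x near y -30 -4.2
edge_a x near y -10 -1.9
edge_a x near y 22 2.7
peg 0 [nan nan nan]
```

View pics/t6.png

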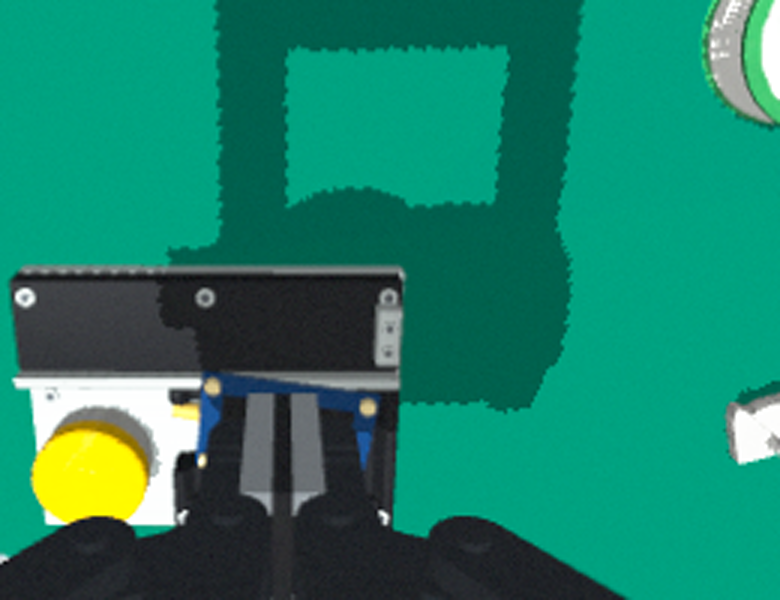

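The -y end is still hung on the ridge (edge at (215,385)), and the board is yawed about 6°. I'll push the plate edge at y≈-20 in +x.

Call:
jog_arm --motion "0 0 -.02 .06 0 0 0; 0 -.02 -.039 .12 0 0 0; 0 -.035 -.039 .19 0 0 0; 0 -.035 -.039 .217 0 0 0; 0 -.035 -.039 .217 0 0 0"

```text
time: 13.9
tool_pos: [0.4271, 0.2085, 0.0187]
tool_rot: [-0.004, -0.158, 0.987, -0.001]
contact_force: [-0.8, -0.9, 0.8]
gripper_width: 0.004
grasp_force: 0.0
```

```bash
python3 st.py
```

```text
13.9 [0.4271 0.2085 0.0187] R cols [[-0.95, -0.312, 0.008], [-0.312, 0.95, -0.0], [-0.007, -0.003, -1.0]] j [ 0.298 -0.061  2.109 -0.     1.101 -1.59 ] F [-0.76 -0.9   0.81] 0.003965697604787683
jig [-30.8 -20.   18.7] Fj [-1.   -0.62  0.81] tool axes in jig [[-1.0, -0.001, 0.008], [-0.001, 1.0, -0.0], [-0.008, -0.0, -1.0]]
```

Call:
jog_arm --motion "0 0 0 -.0135 0 0 0; 0 -.012 0 -.0135 0 0 0; 0 -.022 0 -.0135 0 0 0; 0 -.03 0 -.0135 0 0 0; 0 -.03 0 -.0135 0 0 0"

```text
time: 14.52
tool_pos: [0.4415, 0.2132, 0.0249]
tool_rot: [-0.004, -0.158, 0.987, -0.001]
contact_force: [0.0, -0.3, -0.0]
gripper_width: -0.0
grasp_force: 0.0
```

```bash
python3 st.py
```

```text
14.53 [0.4415 0.2132 0.0249] R cols [[-0.95, -0.311, 0.008], [-0.311, 0.95, -0.0], [-0.007, -0.002, -1.0]] j [ 0.298 -0.035  2.072 -0.     1.112 -1.589] F [ 0.05 -0.25 -0.02] -0.000362861598846749
jig [-15.7 -20.   24.9] Fj [-0.03 -0.26 -0.02] tool axes in jig [[-1.0, -0.001, 0.008], [-0.001, 1.0, -0.0], [-0.008, -0.0, -1.0]]
```

Call:
jog_arm --motion "0 -.005 0 -.0005 0 0 0; 0 -.010 0 -.0005 0 0 0; 0 -.014 0 -.0005 0 0 0; 0 -.018 0 -.0005 0 0 0; 0 -.018 0 -.0005 0 0 0"

```text
time: 15.15
tool_pos: [0.4437, 0.2142, 0.0235]
tool_rot: [-0.012, -0.158, 0.987, -0.002]
contact_force: [-18.6, -6.1, 13.3]
gripper_width: 0.0
grasp_force: 11.6
```

```bash
python3 st.py; python3 hm.py wrist t7.png "(160,100,420,300)" 3
```

```text
15.15 [0.4437 0.2142 0.0235] R cols [[-0.95, -0.312, 0.025], [-0.312, 0.95, -0.0], [-0.024, -0.008, -1.0]] j [ 2.990e-01 -1.500e-02  2.056e+00 -1.000e-03  1.126e+00 -1.589e+00] F [-18.59  -6.11  13.35] 0.0001399141525358853
jig [-13.3 -19.7  23.5] Fj [-19.56  -0.03  13.35] tool axes in jig [[-1.0, -0.001, 0.025], [-0.001, 1.0, -0.0], [-0.025, -0.0, -1.0]]
-8 18.0 18.2 -9 -9 -9 -9 18.0 17.8 18.0 17.9 18.0 25.6 25.9
-4 18.0 17.9 -9 59.8 -9 -9 17.9 18.1 18.0 18.1 18.1 18.2 18.3
0 21.9 21.3 -9 60.0 -9 -9 22.6 23.0 22.3 21.8 21.6 21.1 21.7
4 23.8 -9 -9 -9 -9 -9 26.5 26.9 27.1 27.0 27.8 23.6 23.7
8 22.7 -9 -9 -9 -9 -9 25.9 26.3 26.0 -9 26.7 23.7 23.9
12 8.2 -9 -9 -9 -9 -9 -9 -9 -9 8.7 10.8 23.8 23.8
16 8.2 -9 -9 -9 -9 -9 -9 -9 -9 7.7 8.1 23.4 24.0
20 7.8 -9 -9 -9 -9 -9 -9 -9 -9 -9 -9 -9 -9
24 -9 -9 -9 -9 -9 -9 -9 -9 -9 -9 -9 -9 -9
28 -9 -9 -9 24.9 -9 -9 -9 -9 -9 -9 -9 -9 -9
32 -9 -9 -9 24.5 -9 -9 -9 -9 -9 -9 -9 -9 -9
36 -9 -9 -9 20.2 -9 -9 -9 -9 -9 -9 -9 -9 -9
40 -9 -9 -9 19.7 -9 -9 -9 -9 -9 -9 -9 22.4 -9
44 -9 -9 -9 -9 -9 -9 -9 -9 -9 -9 -9 22.7 24.0
48 -9 -9 -9 17.7 22.1 -9 -9 -9 -9 -9 -9 -9 23.5
52 -9 -9 -9 24.3 24.3 -9 -9 -9 -9 -9 -9 -9 -9
404 [[-17.4, -20.5, 19.7], [37.8, 32.8, 55.1]]
edge_a x near y -10 -19.3
edge_a x near y 22 2.6
peg 0 [nan nan nan]
```

```bash
python3 - <<'E'
from h import *
a=grab_frame("scene")["color"][190:250,225:315,::-1];b=cv2.imread('pics/t7.png');c=grab_frame("top")["color"][130:205,185:270,::-1]
a=cv2.resize(a,(360,240),interpolation=cv2.INTER_CUBIC);c=cv2.resize(c,(272,240),interpolation=cv2.INTER_CUBIC)
b=cv2.resize(b,(468,360));o=np.zeros((600,640,3),np.uint8);o[:240,:360]=a;o[:240,360:632]=c;o[240:,:468]=b
cv2.imwrite("pics/c7.png",o)
E
```

```text
(no output)
```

View pics/c7.png

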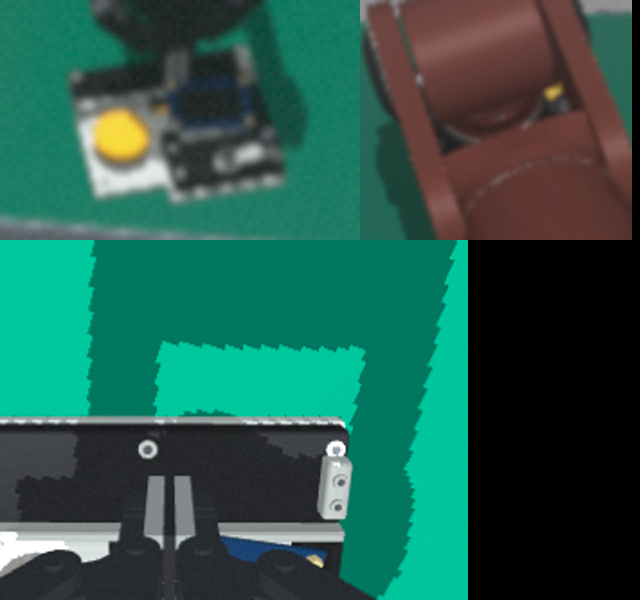

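Call:
jog_arm --motion "0 .012 0 -.002 0 0 0; 0 .02 0 -.005 0 0 0; 0 .02 0 -.005 0 0 0; 0 .02 0 -.005 0 0 0; 0 .02 0 -.005 0 0 0"

```text
time: 15.92
tool_pos: [0.4407, 0.213, 0.0279]
tool_rot: [-0.003, -0.158, 0.987, -0.001]
contact_force: [-0.7, -0.7, 0.4]
gripper_width: 0.004
grasp_force: 0.0
```

```bash
python3 st.py;  python3 hm.py wrist t8.png "(160,100,420,300)" 3
```

```text
15.93 [0.4407 0.213  0.0279] R cols [[-0.95, -0.311, 0.007], [-0.311, 0.95, -0.0], [-0.007, -0.002, -1.0]] j [ 0.298 -0.043  2.074 -0.     1.118 -1.589] F [-0.68 -0.67  0.4 ] 0.004410822173744151
jig [-16.6 -20.   27.9] Fj [-0.85 -0.42  0.4 ] tool axes in jig [[-1.0, -0.001, 0.007], [-0.001, 1.0, -0.0], [-0.007, -0.0, -1.0]]
-8 18.1 18.0 -9 -9 -9 -9 17.9 18.2 18.0 18.0 17.9 25.8 25.7
-4 18.1 18.3 -9 -9 -9 -9 18.0 18.0 18.1 18.2 17.9 18.3 -9
0 21.5 19.3 -9 -9 -9 -9 23.3 23.0 22.9 22.0 21.8 21.2 21.2
4 23.5 -9 -9 -9 -9 -9 27.3 27.8 27.4 27.8 28.7 23.8 23.2
8 -9 -9 -9 -9 -9 -9 26.7 26.9 26.6 -9 20.0 23.3 24.0
12 -9 -9 -9 -9 -9 -9 -9 -9 -9 8.7 11.3 24.0 23.9
16 8.0 -9 -9 -9 -9 -9 -9 -9 -9 7.6 7.9 23.6 23.7
20 7.9 -9 -9 -9 -9 -9 -9 -9 -9 -9 -9 -9 -9
24 -9 -9 -9 -9 -9 -9 -9 -9 -9 -9 -9 -9 -9
28 -9 -9 -9 -9 -9 -9 -9 -9 -9 -9 -9 -9 -9
32 -9 -9 -9 -9 -9 -9 -9 -9 -9 -9 -9 -9 -9
36 -9 -9 -9 20.2 -9 -9 -9 -9 -9 -9 -9 -9 -9
40 -9 -9 -9 19.4 -9 -9 -9 -9 -9 -9 -9 22.9 -9
44 -9 -9 -9 -9 -9 -9 -9 -9 -9 -9 -9 22.6 24.1
48 -9 -9 -9 16.9 21.9 -9 -9 -9 -9 -9 -9 -9 23.7
52 -9 -9 -9 24.3 24.4 -9 -9 -9 -9 -9 -9 -9 -9
367 [[-22.6, -20.0, 20.1], [36.2, 33.2, 71.5]]
edge_a x near y -10 -24.8
edge_a x near y 22 2.4
peg 0 [nan nan nan]
```

Call:
jog_arm --motion "0 -.012 0 0 0 0 0; 0 -.02 0 0 0 0 0; 0 -.026 0 0 0 0 0; 0 -.032 0 0 0 0 0; 0 -.032 0 0 0 0 0"

```text
time: 16.6
tool_pos: [0.4531, 0.2174, 0.0269]
tool_rot: [-0.007, -0.158, 0.987, -0.001]
contact_force: [-8.2, -2.6, 6.8]
gripper_width: 0.004
grasp_force: 5.3
```

```bash
python3 st.py
```

```text
16.6 [0.4531 0.2174 0.0269] R cols [[-0.95, -0.312, 0.015], [-0.312, 0.95, 0.0], [-0.014, -0.004, -1.0]] j [ 0.299 -0.004  2.038  0.     1.123 -1.589] F [-8.19 -2.58  6.83] 0.004071351982530052
jig [ -3.3 -19.6  26.9] Fj [-8.58  0.09  6.83] tool axes in jig [[-1.0, -0.001, 0.015], [-0.001, 1.0, 0.0], [-0.015, 0.0, -1.0]]
```

Call:
jog_arm --motion "0 .01 0 -.03 0 0 0; 0 .01 0 -.13 0 0 0; 0 -.06 .02 -.21 0 0 0; 0 -.147 .03 -.25 0 0 0; 0 -.147 .03 -.25 0 0 0"

```text
time: 17.23
tool_pos: [0.5254, 0.2566, 0.1563]
tool_rot: [0.0, -0.158, 0.987, 0.0]
contact_force: [0.5, 0.1, 0.3]
gripper_width: -0.003
grasp_force: 0.0
```

```bash
python3 st.py; python3 hm.py wrist t9.png "(100,100,420,340)" 2
```

```text
17.23 [0.5254 0.2566 0.1563] R cols [[-0.95, -0.312, -0.001], [-0.312, 0.95, -0.0], [0.0, 0.0, -1.0]] j [ 0.327  0.015  1.779 -0.     1.347 -1.56 ] F [0.55 0.07 0.27] -0.0033653509464271463
jig [ 77.5  -4.8 156.3] Fj [ 0.54 -0.1   0.27] tool axes in jig [[-1.0, -0.001, -0.001], [-0.001, 1.0, -0.0], [0.001, -0.0, -1.0]]
-8 17.5 17.8 17.9 17.7 17.9 18.0 18.0 18.0 17.9 18.0 17.8 25.4 17.5
-4 17.8 17.6 18.1 26.1 18.7 17.8 18.1 17.6 18.0 17.9 17.9 17.8 16.7
0 23.1 22.9 23.7 28.8 26.4 26.9 26.3 23.4 23.1 23.1 23.2 23.0 19.7
4 23.1 23.1 23.9 25.6 25.7 26.0 26.6 27.0 27.3 27.0 23.7 23.4 23.1
8 9.2 22.5 22.6 26.0 28.9 28.3 28.2 26.6 26.2 26.6 27.8 27.1 23.3
12 7.9 21.2 23.8 24.8 28.1 28.5 28.7 29.3 29.0 29.5 27.0 24.2 24.0
16 8.0 22.3 23.3 26.5 27.6 28.0 28.4 28.4 28.8 29.3 25.9 23.7 23.3
20 7.6 7.6 23.1 25.9 26.7 27.5 27.7 28.0 28.4 28.7 25.2 23.5 23.0
24 8.1 8.1 22.1 26.2 26.8 26.6 27.1 27.5 27.4 28.1 24.8 22.4 23.6
28 8.0 8.1 21.4 25.4 25.8 25.8 26.3 26.8 27.2 27.3 24.3 22.9 23.4
32 8.0 7.9 23.7 21.6 23.0 25.7 25.4 26.1 26.6 26.4 23.7 23.1 24.1
36 8.1 19.1 20.8 20.7 21.2 21.7 21.9 22.6 25.7 25.6 22.8 22.5 23.3
40 8.2 22.4 18.9 7.9 20.3 21.0 21.5 21.8 21.8 22.2 22.3 22.8 22.9
44 23.1 22.7 19.3 7.9 8.0 8.0 7.9 8.7 21.6 21.7 21.0 22.7 23.7
48 23.3 23.2 19.7 16.4 16.7 13.6 16.9 11.0 16.5 17.1 20.1 23.1 23.1
52 22.7 24.1 24.3 23.9 24.3 23.8 24.0 24.2 23.7 24.3 24.1 24.1 23.8
1206 [[-2.2, -29.1, 20.2], [42.6, 32.4, 28.1]]
edge_a x near y -30 -2.8
edge_a x near y -10 -1.2
edge_a x near y 22 5.2
peg 91 [70.78159769 27.12951401 44.08718189]
```

```bash
cat > bf.py <<'E'
import sys
from h import *
from fit import tojig
from scipy.optimize import differential_evolution,minimize
def bfit(f,show=True):
    J=tojig([450.2,237.1,.316],pts(f)*1000);m=(f["range_z"]>0)&(J[...,0]>-20)&(J[...,0]<60)&(abs(J[...,1])<50)&(J[...,2]<35)
    Q=J[m];x,y,z=Q.T
    base=np.full(len(x),24.);base[x<4]=23.3;base[x<0]=18;base[(x<0)&(x>-27)&(x<-6)&(y>31.5)&(y<40)]=26
    inn=(x>4)&(x<49)&(abs(y)<33);base[inn]=8;base[inn&(abs(y)>29)]=20;base[(x>4)&(x<37)&(y<-33)]=np.nan;base[(x>4)&(y<-41)]=np.nan;base[(x>-1)&(x<5)]=23.
    def cost(p):
        cx,cy,yaw,z0,sx,sy=p;c,s=np.cos(yaw),np.sin(yaw)
        u=c*(x-cx)+s*(y-cy);v=-s*(x-cx)+c*(y-cy)
        pl=(abs(u)<21)&(abs(v)<31);bl=(abs(u)<13)&(abs(v)<23)
        h=np.where(pl,z0+sx*u+sy*v+3.2*bl,base)
        return np.nanmean(np.minimum(abs(z-h),4))
    r=differential_evolution(cost,[(12,34),(-8,8),(-.25,.25),(19,28),(-.3,.1),(-.12,.12)],seed=1,maxiter=120,popsize=12)
    cx,cy,yaw,z0,sx,sy=r.x
    print("board c (%.1f,%.1f) yaw %.1fdeg z0(top) %.1f slopes %.3f %.3f cost %.2f n %d"%(cx,cy,np.degrees(yaw),z0,sx,sy,r.fun,len(x)))
    c,s=np.cos(yaw),np.sin(yaw)
    for n,u,v in(("near-y",-21,-31),("near+y",-21,31),("far-y",21,-31),("far+y",21,31)):print(n,round(cx+c*u-s*v,1),round(cy+s*u+c*v,1),"top z",round(z0+sx*u+sy*v,1))
    return r.x
if __name__=="__main__":bfit(grab_frame(sys.argv[1]))
E
python3 bf.py wrist
```

```text
board c (21.0,1.1) yaw -9.8deg z0(top) 24.2 slopes -0.148 0.019 cost 1.02 n 7506
near-y -5.0 -25.9 top z 26.7
near+y 5.6 35.2 top z 27.9
far-y 36.4 -33.0 top z 20.5
far+y 47.0 28.1 top z 21.7
```

View pics/t9.png

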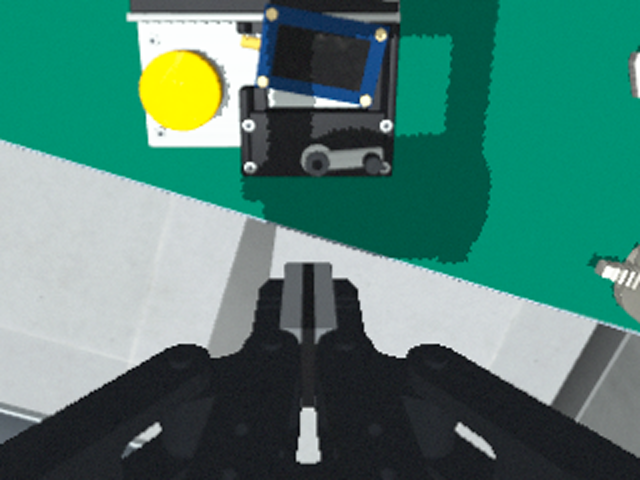

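The board lies inverted but yawed about -10°. Its near -y corner is hung at (270,12), the +y corner is on the end wall (385,35), and the connector is at (250,42) in the slot. I'll push the near -y corner in +x at plate height, carefully.

Call:
jog_arm --motion "0 .07 -.02 .03 0 0 0; 0 .15 -.038 .08 0 0 0; 0 .2 -.038 .17 0 0 0; 0 .2 -.038 .23 0 0 0; 0 .2 -.038 .23 0 0 0"

```text
time: 17.95
tool_pos: [0.4274, 0.2044, 0.0343]
tool_rot: [-0.008, -0.158, 0.987, -0.001]
contact_force: [-0.4, 0.3, 0.1]
gripper_width: 0.002
grasp_force: 0.0
```

```bash
python3 st.py
```

```text
17.95 [0.4274 0.2044 0.0343] R cols [[-0.95, -0.311, 0.015], [-0.311, 0.95, 0.0], [-0.015, -0.005, -1.0]] j [ 0.289 -0.087  2.103 -0.     1.141 -1.598] F [-0.42  0.31  0.14] 0.002419690571629677
jig [-31.8 -23.9  34.3] Fj [-0.31  0.43  0.14] tool axes in jig [[-1.0, -0.001, 0.015], [-0.001, 1.0, 0.0], [-0.015, 0.0, -1.0]]
```

Call:
jog_arm --motion "0 -.008 0 .01 0 -.01 0; 0 -.016 0 .016 0 -.01 0; 0 -.022 0 .016 0 -.01 0; 0 -.022 0 .016 0 -.01 0; 0 -.022 0 .016 0 -.01 0"

```text
time: 18.58
tool_pos: [0.4423, 0.2093, 0.03]
tool_rot: [0.004, -0.158, 0.987, 0.001]
contact_force: [-1.1, -0.5, -0.5]
gripper_width: 0.002
grasp_force: 0.0
```

```bash
python3 st.py
```

```text
18.57 [0.4423 0.2093 0.03  ] R cols [[-0.95, -0.312, -0.008], [-0.312, 0.95, -0.0], [0.007, 0.002, -1.0]] j [ 0.29  -0.057  2.083  0.     1.108 -1.598] F [-1.11 -0.5  -0.49] 0.0016341416136034124
jig [-16.1 -23.9  30. ] Fj [-1.21 -0.14 -0.49] tool axes in jig [[-1.0, -0.001, -0.008], [-0.001, 1.0, -0.0], [0.008, -0.0, -1.0]]
```

Call:
jog_arm --motion "0 .008 0 0 0 .004 0; 0 .008 0 .008 0 .004 0; 0 .008 0 .008 0 .004 0; 0 .008 0 .008 0 .004 0; 0 .008 0 .008 0 .004 0"

```text
time: 19.2
tool_pos: [0.4383, 0.208, 0.0258]
tool_rot: [0.001, -0.158, 0.987, 0.0]
contact_force: [0.6, 0.6, 0.1]
gripper_width: 0.0
grasp_force: 0.0
```

```bash
python3 st.py
```

```text
19.2 [0.4383 0.208  0.0258] R cols [[-0.95, -0.311, -0.002], [-0.311, 0.95, -0.0], [0.001, 0.0, -1.0]] j [ 0.29  -0.055  2.09   0.     1.105 -1.598] F [0.61 0.61 0.08] 2.3227954394583057e-05
jig [-20.3 -23.9  25.8] Fj [0.77 0.39 0.08] tool axes in jig [[-1.0, -0.001, -0.002], [-0.001, 1.0, -0.0], [0.002, 0.0, -1.0]]
```

Call:
jog_arm --motion "0 -.005 0 0 0 0 0; 0 -.009 0 0 0 0 0; 0 -.012 0 0 0 0 0; 0 -.015 0 0 0 0 0; 0 -.015 0 0 0 0 0"

```text
time: 19.82
tool_pos: [0.4448, 0.2102, 0.0254]
tool_rot: [-0.0, -0.158, 0.987, -0.0]
contact_force: [-2.1, -0.5, 0.9]
gripper_width: 0.001
grasp_force: 1.3
```

```bash
python3 st.py; python3 bf.py wrist
```

```text
19.82 [0.4448 0.2102 0.0254] R cols [[-0.95, -0.311, 0.0], [-0.311, 0.95, -0.0], [-0.0, -0.0, -1.0]] j [ 0.29  -0.037  2.073 -0.     1.106 -1.598] F [-2.14 -0.51  0.94] 0.0005765346665302793
jig [-13.5 -23.9  25.4] Fj [-2.19  0.18  0.94] tool axes in jig [[-1.0, -0.001, 0.0], [-0.001, 1.0, -0.0], [-0.0, -0.0, -1.0]]
board c (22.2,1.6) yaw -6.9deg z0(top) 24.5 slopes -0.121 0.031 cost 1.10 n 5095
near-y -2.4 -26.7 top z 26.0
near+y 5.0 34.9 top z 27.9
far-y 39.3 -31.7 top z 21.0
far+y 46.7 29.9 top z 22.9
```

Call:
jog_arm --motion "0 -.004 0 -.001 0 0 0; 0 -.007 0 -.001 0 0 0; 0 -.010 0 -.001 0 0 0; 0 -.010 0 -.001 0 0 0; 0 -.010 0 -.001 0 0 0"

```text
time: 20.5
tool_pos: [0.4461, 0.2109, 0.0248]
tool_rot: [-0.005, -0.158, 0.987, -0.001]
contact_force: [-12.5, -2.7, 6.8]
gripper_width: -0.002
grasp_force: 6.9
```

```bash
python3 st.py; python3 bf.py wrist
```

```text
20.5 [0.4461 0.2109 0.0248] R cols [[-0.95, -0.312, 0.009], [-0.312, 0.95, 0.0], [-0.009, -0.003, -1.0]] j [ 0.291 -0.026  2.064  0.     1.113 -1.597] F [-12.46  -2.7    6.85] -0.002151304618443855
jig [-12.1 -23.6  24.8] Fj [-12.69   1.31   6.85] tool axes in jig [[-1.0, -0.001, 0.009], [-0.001, 1.0, 0.0], [-0.009, 0.0, -1.0]]
board c (22.4,1.2) yaw -8.9deg z0(top) 23.9 slopes -0.127 0.046 cost 1.10 n 5389
near-y -3.1 -26.2 top z 25.1
near+y 6.4 35.1 top z 28.0
far-y 38.4 -32.7 top z 19.8
far+y 47.9 28.6 top z 22.6
```

Call:
jog_arm --motion "0 .012 0 -.01 0 0 0; 0 .012 .02 -.07 0 0 0; 0 -.02 .11 -.07 0 0 0; 0 -.037 .15 -.04 0 0 0; 0 -.037 .15 -.02 0 0 0"

```text
time: 21.18
tool_pos: [0.4451, 0.2902, 0.0367]
tool_rot: [0.002, -0.159, 0.987, 0.0]
contact_force: [0.6, 0.2, -0.4]
gripper_width: 0.0
grasp_force: 0.0
```

Call:
jog_arm --motion "0 0 0 0 0 0 0; 0 0 0 0 0 0 0; 0 0 0 0 0 0 0; 0 0 0 0 0 0 0; 0 0 0 0 0 0 0"

```text
time: 21.8
tool_pos: [0.4445, 0.2889, 0.0365]
tool_rot: [0.001, -0.158, 0.988, 0.0]
contact_force: [-0.0, 0.3, 0.5]
gripper_width: 0.001
grasp_force: 0.0
```

```bash
python3 st.py; python3 bf.py wrist
```

```text
21.8 [0.4445 0.2889 0.0365] R cols [[-0.95, -0.311, -0.002], [-0.311, 0.95, 0.0], [0.002, 0.001, -1.0]] j [ 0.436  0.034  1.98  -0.     1.125 -1.451] F [-0.01  0.29  0.54] 0.00133222355226079
jig [10.7 51.  36.5] Fj [0.08 0.28 0.54] tool axes in jig [[-1.0, -0.0, -0.002], [-0.0, 1.0, 0.0], [0.002, 0.0, -1.0]]
board c (22.1,1.6) yaw -11.4deg z0(top) 24.4 slopes -0.143 0.017 cost 1.16 n 12814
near-y -4.6 -24.6 top z 26.8
near+y 7.6 36.2 top z 27.9
far-y 36.5 -32.9 top z 20.8
far+y 48.8 27.9 top z 21.9
```

Call:
jog_arm --motion "0 0 0 .022 0 0 0; 0 0 -.012 .022 0 0 0; 0 0 -.018 .022 0 0 0; 0 0 -.022 .022 0 0 0; 0 0 -.026 .022 0 0 0"

```text
time: 22.48
tool_pos: [0.4483, 0.2765, 0.0253]
tool_rot: [0.001, -0.158, 0.988, 0.0]
contact_force: [-0.9, -0.0, -0.3]
gripper_width: 0.001
grasp_force: 0.7
```

```bash
python3 st.py; python3 bf.py wrist
```

```text
22.48 [0.4483 0.2765 0.0253] R cols [[-0.95, -0.311, -0.001], [-0.311, 0.95, 0.0], [0.001, 0.001, -1.0]] j [ 0.411  0.045  1.992  0.     1.104 -1.476] F [-0.9  -0.01 -0.31] 0.0011813725659310676
jig [10.4 38.1 25.3] Fj [-0.86  0.27 -0.31] tool axes in jig [[-1.0, -0.0, -0.001], [-0.0, 1.0, 0.0], [0.001, 0.0, -1.0]]
board c (21.9,-2.2) yaw -12.3deg z0(top) 23.2 slopes -0.230 0.012 cost 1.14 n 12030
near-y -5.2 -28.1 top z 27.7
near+y 8.0 32.5 top z 28.4
far-y 35.9 -37.0 top z 18.0
far+y 49.0 23.6 top z 18.7
```

Call:
jog_arm --motion "0 0 .01 0 0 0 0; 0 0 .02 -.1 0 0 0; 0 -.07 0 -.2 0 0 0; 0 -.14 -.05 -.24 0 0 0; 0 -.14 -.056 -.24 0 0 0"

```text
time: 23.15
tool_pos: [0.5273, 0.2719, 0.1489]
tool_rot: [0.004, -0.157, 0.988, 0.0]
contact_force: [-0.8, 0.4, 0.2]
gripper_width: -0.004
grasp_force: 0.0
```

```bash
python3 st.py; python3 bf.py wrist; python3 hm.py wrist t10.png "(100,100,420,340)" 2 | head -16
```

```text
23.15 [0.5273 0.2719 0.1489] R cols [[-0.951, -0.31, -0.008], [-0.31, 0.951, -0.0], [0.008, 0.002, -1.0]] j [ 3.510e-01  3.700e-02  1.770e+00 -1.000e-03  1.327e+00 -1.535e+00] F [-0.79  0.45  0.2 ] -0.004321835521539418
jig [ 84.1   9.1 148.9] Fj [-0.61  0.67  0.2 ] tool axes in jig [[-1.0, 0.001, -0.008], [0.001, 1.0, -0.0], [0.008, -0.0, -1.0]]
board c (21.5,-3.4) yaw -11.4deg z0(top) 21.9 slopes -0.255 -0.015 cost 1.04 n 8128
near-y -5.2 -29.6 top z 27.7
near+y 7.0 31.2 top z 26.8
far-y 36.0 -37.9 top z 17.0
far+y 48.2 22.9 top z 16.1
-8 18.2 18.1 18.2 18.1 17.8 17.9 18.1 18.1 17.8 18.0 17.8 25.5 7.7
-4 18.1 18.1 27.1 18.7 17.7 17.8 17.9 17.8 17.7 18.1 17.9 17.7 16.6
0 23.0 23.1 29.5 26.5 26.7 26.7 23.3 23.1 23.0 23.3 23.7 23.0 5.0
4 22.9 23.1 25.3 26.4 25.6 26.0 26.0 26.3 25.9 23.3 21.0 23.0 22.7
8 20.1 23.3 24.5 28.1 28.1 27.5 25.9 25.5 25.4 25.8 26.8 21.9 22.2
12 21.1 21.3 23.1 27.4 27.3 27.6 27.8 27.4 26.6 25.6 28.3 22.6 23.0
16 8.3 20.9 22.7 26.3 26.3 26.5 27.1 26.9 27.1 26.7 24.2 22.5 22.4
20 8.1 21.1 21.7 24.8 25.2 25.6 25.8 25.9 26.5 24.0 22.5 22.4 21.7
24 8.2 19.7 21.0 24.1 24.5 24.5 24.8 25.4 25.5 22.7 20.8 23.0 7.0
28 7.9 19.0 22.5 23.2 23.4 24.1 23.8 24.1 24.1 21.2 20.3 22.5 2.8
32 7.9 21.7 18.6 18.6 21.8 22.6 22.8 22.8 23.1 20.0 19.9 22.5 13.2
36 7.8 20.5 18.2 18.0 17.5 18.0 18.6 21.9 22.2 18.5 19.9 22.8 23.3
40 22.6 22.4 19.5 7.9 15.7 17.0 17.0 17.7 17.9 18.1 19.7 22.8 23.5
44 22.6 22.4 18.8 8.1 8.0 8.1 8.1 16.5 16.7 19.9 19.7 22.8 22.8
48 23.6 22.8 20.2 14.6 14.0 14.7 14.2 14.3 15.3 16.5 20.1 23.3 7.4
52 23.0 24.0 23.8 24.1 23.8 23.9 24.1 23.8 24.2 23.9 23.8 24.1 5.8
```

Pushing that corner let the far edge drop into the hollow, skewed about 11°, with one corner in the connector slot. I'll straddle the solder block's ends with both fingertips and steer it straight, keeping it resting on the jig. First I'll open the fingers and measure the true tip position.

Call:
jog_arm --motion "66 .03 -.01 .03 0 .04 .03; 66 .06 -.02 .06 0 .08 .06; 66 .095 -.025 .1 0 .12 .1; 66 .095 -.025 .136 0 .167 .133; 66 .095 -.025 .136 0 .167 .133"

```text
time: 23.88
tool_pos: [0.4799, 0.244, 0.0737]
tool_rot: [-0.126, -0.057, 0.99, -0.021]
contact_force: [-0.2, -0.1, 0.4]
gripper_width: 0.66
grasp_force: 0.0
```

Call:
jog_arm --motion "66 0 0 0 0 0 0; 66 0 0 0 0 0 0; 66 0 0 0 0 0 0; 66 0 0 0 0 0 0; 66 0 0 0 0 0 0"

```text
time: 24.5
tool_pos: [0.4824, 0.2451, 0.0776]
tool_rot: [-0.122, -0.058, 0.991, -0.019]
contact_force: [-0.2, -0.0, 0.4]
gripper_width: 0.661
grasp_force: 0.0
```

```bash
python3 st.py; cat > tip.py <<'E'
from h import *
from scipy.spatial.transform import Rotation as Ro
def tips(f,s):
    q=s["tool_rot"];R=Ro.from_quat([q[1],q[2],q[3],q[0]]).as_matrix()
    T=(pts(f)-np.array(s["tool_pos"]))@R*1000
    m=(f["range_z"]>0)&(abs(T[...,0])<40)&(abs(T[...,1])<60)&(T[...,2]>-60)&(T[...,2]<25)
    for a,b in((-60,0),(0,60)):
        n=m&(T[...,1]>=a)&(T[...,1]<b);P=T[n]
        if len(P)<20: print("few",len(P));continue
        zt=np.percentile(P[:,2],98);E=P[P[:,2]>zt-4]
        print("finger y",a,"tip z %.1f"%zt,"tip x %s y %s"%(np.percentile(E[:,0],[3,97]).round(1),np.percentile(E[:,1],[3,97]).round(1)),len(P))
if __name__=="__main__":
    f0=dict(np.load("wrist.npz"))
    s=state();f=grab_frame("wrist");np.savez("w_open.npz",**f);tips(f,s)
    save("tip.png",f,None,1.5)
E
python3 tip.py; python3 bf.py wrist
```

```text
24.5 [0.4824 0.2451 0.0776] R cols [[-0.963, -0.109, 0.244], [-0.119, 0.993, -0.024], [-0.24, -0.053, -0.969]] j [ 0.319  0.164  1.778  0.026  1.447 -1.374] F [-0.16 -0.    0.4 ] 0.6606752449625468
jig [33.1 -2.4 77.6] Fj [-0.16  0.05  0.4 ] tool axes in jig [[-0.95, 0.195, 0.244], [0.195, 0.98, -0.024], [-0.244, 0.025, -0.969]]
finger y -60 tip z -9.9 tip x [-10.1  10.8] y [-39.3 -27.8] 3986
finger y 0 tip z -8.9 tip x [-39.   10.6] y [28.2 39. ] 4007
board c (21.7,-3.0) yaw -11.7deg z0(top) 22.1 slopes -0.250 -0.017 cost 1.05 n 11065
near-y -5.1 -29.1 top z 27.9
near+y 7.4 31.6 top z 26.8
far-y 36.0 -37.6 top z 17.4
far+y 48.6 23.1 top z 16.3
```

Call:
jog_arm --motion "59 -.003 -.002 .04 0 0 0; 59 -.0056 -.003 .08 0 0 0; 59 -.0056 -.003 .105 0 0 0; 59 -.0056 -.003 .119 0 0 0; 59 -.0056 -.003 .119 0 0 0"

```text
time: 25.22
tool_pos: [0.471, 0.2408, 0.0189]
tool_rot: [-0.122, -0.058, 0.991, -0.02]
contact_force: [-0.3, -0.2, 0.5]
gripper_width: 0.588
grasp_force: 0.1
```

```bash
python3 st.py; python3 tip.py;python3 bf.py wrist
```

```text
25.23 [0.471  0.2408 0.0189] R cols [[-0.963, -0.109, 0.245], [-0.119, 0.993, -0.025], [-0.24, -0.053, -0.969]] j [ 0.318  0.219  1.827  0.026  1.343 -1.378] F [-0.31 -0.19  0.47] 0.5881319048183745
jig [20.9 -3.  18.9] Fj [-0.36 -0.09  0.47] tool axes in jig [[-0.95, 0.195, 0.245], [0.195, 0.98, -0.025], [-0.245, 0.025, -0.969]]
finger y -60 tip z 12.0 tip x [-10.6  39.4] y [-58.9  -2.5] 14982
finger y 0 tip z 23.3 tip x [12.8 35.5] y [42.7 59.5] 13991
board c (21.9,-2.9) yaw -10.6deg z0(top) 21.7 slopes -0.267 -0.012 cost 1.13 n 17422
near-y -4.4 -29.5 top z 27.7
near+y 7.0 31.4 top z 26.9
far-y 36.8 -37.3 top z 16.5
far+y 48.3 23.7 top z 15.7
```

Call:
jog_arm --motion "59 0 0 .0045 0 0 0; 56 0 0 .0045 0 0 0; 53 0 0 .0045 0 0 0; 53 0 0 .0045 0 0 0; 53 0 0 .0045 0 0 0"

```text
time: 25.95
tool_pos: [0.4719, 0.2407, 0.0189]
tool_rot: [-0.121, -0.058, 0.991, -0.02]
contact_force: [-0.1, -2.7, 8.9]
gripper_width: 0.53
grasp_force: 13.2
```

```bash
python3 st.py; python3 bf.py wrist
```

```text
25.95 [0.4719 0.2407 0.0189] R cols [[-0.964, -0.109, 0.243], [-0.119, 0.993, -0.025], [-0.238, -0.053, -0.97]] j [ 0.318  0.219  1.827  0.025  1.341 -1.377] F [-0.06 -2.75  8.88] 0.5302953520378632
jig [21.7 -3.4 18.9] Fj [-0.91 -2.59  8.88] tool axes in jig [[-0.95, 0.196, 0.243], [0.195, 0.98, -0.025], [-0.243, 0.024, -0.97]]
board c (22.2,-3.2) yaw -10.9deg z0(top) 21.2 slopes -0.265 -0.024 cost 1.11 n 17138
near-y -4.3 -29.7 top z 27.5
near+y 7.4 31.2 top z 26.1
far-y 37.0 -37.6 top z 16.4
far+y 48.7 23.3 top z 14.9
```

The fingertips hold the block's ends lightly. With the near edge still on the ridge, I'll level the board partway, then straighten and centre it.

Call:
jog_arm --motion "50 0 0 -.005 0 -.06 0; 50 0 0 -.010 0 -.115 0; 50 0 .002 -.010 0 -.115 -.04; 50 0 .004 -.010 0 -.115 -.08; 50 0 .0062 -.010 0 -.115 -.127"

```text
time: 26.62
tool_pos: [0.4711, 0.2439, 0.0222]
tool_rot: [-0.038, -0.154, 0.987, -0.003]
contact_force: [-1.6, -1.1, 5.2]
gripper_width: 0.515
grasp_force: 50.5
```

```bash
python3 st.py; python3 bf.py wrist; python3 bf.py scene
```

```text
26.62 [0.4711 0.2439 0.0222] R cols [[-0.95, -0.304, 0.077], [-0.304, 0.953, 0.006], [-0.075, -0.018, -0.997]] j [ 0.333  0.107  1.933  0.009  1.178 -1.551] F [-1.56 -1.05  5.24] 0.5147204036236064
jig [21.9 -0.1 22.2] Fj [-1.81 -0.52  5.24] tool axes in jig [[-0.997, 0.006, 0.077], [0.007, 1.0, 0.006], [-0.077, 0.007, -0.997]]
board c (21.3,-0.4) yaw -0.8deg z0(top) 24.0 slopes -0.097 0.002 cost 1.06 n 15544
near-y -0.1 -31.1 top z 26.0
near+y 0.7 30.9 top z 26.1
far-y 41.9 -31.7 top z 21.9
far+y 42.7 30.3 top z 22.0
board c (24.4,3.2) yaw -1.2deg z0(top) 23.2 slopes -0.071 -0.056 cost 2.44 n 510
near-y 2.8 -27.4 top z 26.5
near+y 4.1 34.6 top z 23.0
far-y 44.8 -28.2 top z 23.5
far+y 46.1 33.8 top z 20.0
```

Now the board is straight: near edge on the ridge, far edge on the ledges. I'll slide it +x 5.5 mm past the ridge, then open so that it drops in.

Call:
jog_arm --motion "50 -.004 0 -.002 0 0 -.009; 50 -.008 0 -.002 0 0 -.009; 50 -.011 0 -.002 0 0 -.009; 50 -.011 0 -.002 0 0 -.009; 59 -.011 0 -.002 0 0 -.009"

```text
time: 27.35
tool_pos: [0.4766, 0.2457, 0.0221]
tool_rot: [-0.038, -0.16, 0.986, -0.002]
contact_force: [0.3, -0.3, -0.7]
gripper_width: 0.59
grasp_force: 0.0
```

Call:
jog_arm --motion "59 0 0 0 0 0 0; 59 0 0 0 0 0 0; 59 0 0 -.04 0 0 0; 59 0 0 -.12 0 .05 0; 59 -.04 0 -.2 0 .05 0"

```text
time: 27.98
tool_pos: [0.5033, 0.2538, 0.1227]
tool_rot: [-0.075, -0.159, 0.984, -0.008]
contact_force: [0.7, 0.1, -0.4]
gripper_width: 0.59
grasp_force: 0.0
```

```bash
python3 st.py; python3 bf.py wrist; python3 bf.py scene
```

```text
27.98 [0.5033 0.2538 0.1227] R cols [[-0.938, -0.313, 0.15], [-0.315, 0.949, 0.007], [-0.145, -0.041, -0.989]] j [ 0.331  0.099  1.757  0.009  1.437 -1.563] F [ 0.74  0.09 -0.37] 0.5898251953331842
jig [ 55.7  -0.6 122.7] Fj [ 0.73 -0.14 -0.37] tool axes in jig [[-0.989, -0.006, 0.15], [-0.005, 1.0, 0.007], [-0.15, 0.006, -0.989]]
board c (26.9,-0.2) yaw 0.3deg z0(top) 21.9 slopes 0.000 -0.001 cost 0.97 n 8214
near-y 6.1 -31.4 top z 22.0
near+y 5.8 30.6 top z 21.9
far-y 48.1 -31.1 top z 22.0
far+y 47.8 30.9 top z 21.9
board c (27.1,5.2) yaw 8.6deg z0(top) 20.0 slopes 0.042 -0.036 cost 2.23 n 669
near-y 11.0 -28.6 top z 20.2
near+y 1.7 32.7 top z 18.0
far-y 52.5 -22.3 top z 22.0
far+y 43.2 39.0 top z 19.7
```

The board is seated: flat, top at z≈22, centre (26.9, -0.2), yaw 0.3°. Next is the clip, whose peg is at jig (71,27).

Call:
jog_arm --motion "0 -.04 .03 .02 0 -.05 0; 0 -.091 .058 .06 0 -.1 0; 0 -.091 .058 .11 0 -.1 0; 0 -.099 .058 .163 0 -.1 0; 0 -.099 .058 .163 0 -.1 0"

```text
time: 28.7
tool_pos: [0.5261, 0.2925, 0.0303]
tool_rot: [-0.004, -0.16, 0.987, 0.003]
contact_force: [-0.6, -0.2, -0.9]
gripper_width: 0.002
grasp_force: 0.0
```

```bash
sleep 0; python3 - <<'E'
from h import *
from fit import tojig
f=grab_frame("wrist");J=tojig([450.2,237.1,.316],pts(f)*1000)
t=(J[...,2]>38)&(J[...,2]<48)&(J[...,0]>40)&(J[...,0]<80)&(np.abs(J[...,1])<45);print("peg",t.sum(),np.median(J[t],0).round(1))
E
python3 st.py
```

```text
peg 491 [73.9 28.2 44.2]
28.75 [0.5275 0.293  0.0321] R cols [[-0.949, -0.315, 0.003], [-0.315, 0.949, 0.007], [-0.005, 0.006, -1.0]] j [ 0.38   0.205  1.801  0.008  1.138 -1.514] F [ 0.15 -0.19  0.13] 0.0007509032350896724
jig [90.9 29.2 32.1] Fj [ 0.08 -0.23  0.13] tool axes in jig [[-1.0, -0.005, 0.003], [-0.005, 1.0, 0.007], [-0.003, 0.007, -1.0]]
```

Call:
jog_arm --motion "0 .01 0 -.004 0 0 0; 0 .02 -.002 -.004 0 0 0; 0 .03 -.005 -.004 0 0 0; 0 .04 -.01 -.004 0 0 0; 0 .046 -.014 -.004 0 0 0"

```text
time: 29.38
tool_pos: [0.5088, 0.2791, 0.0349]
tool_rot: [-0.001, -0.16, 0.987, 0.003]
contact_force: [1.2, 0.2, 1.1]
gripper_width: 0.0
grasp_force: 0.8
```

Call:
jog_arm --motion "0 -.006 .01 0 0 0 0; 0 -.006 .01 -.06 0 0 0; 0 .02 .03 -.06 0 0 0; 0 .03 .03 -.06 0 0 0; 0 .034 .03 -.06 0 0 0"

```text
time: 30.0
tool_pos: [0.4863, 0.2878, 0.063]
tool_rot: [-0.002, -0.16, 0.987, 0.003]
contact_force: [-0.4, -0.3, 0.2]
gripper_width: -0.001
grasp_force: 0.0
```

```bash
cat > peg.py <<'E'
from h import *
from fit import tojig
f=grab_frame("wrist");J=tojig([450.2,237.1,.316],pts(f)*1000)
t=(J[...,2]>39)&(J[...,2]<48)&(J[...,0]>35)&(J[...,0]<82)&(np.abs(J[...,1])<45);p=np.median(J[t],0) if t.any() else np.zeros(3);print("peg",t.sum(),p.round(1),"phi",np.arctan2(75-p[0],p[1]).round(3),np.hypot(75-p[0],p[1]).round(1))
E
python3 peg.py;python3 st.py; python3 bf.py wrist
```

```text
peg 172 [52.3 18.8 44.4] phi 0.879 29.5
30.05 [0.4865 0.2877 0.0632] R cols [[-0.949, -0.315, 0.004], [-0.315, 0.949, 0.007], [-0.006, 0.006, -1.0]] j [ 0.399  0.078  1.883  0.008  1.184 -1.496] F [-0.53  0.98 -0.49] 0.0009593226656147574
jig [50.2 36.9 63.2] Fj [-0.2   1.09 -0.49] tool axes in jig [[-1.0, -0.005, 0.004], [-0.005, 1.0, 0.007], [-0.004, 0.007, -1.0]]
board c (26.7,0.2) yaw 0.4deg z0(top) 22.0 slopes 0.004 -0.002 cost 1.11 n 14474
near-y 5.9 -31.0 top z 21.9
near+y 5.5 31.0 top z 21.8
far-y 47.9 -30.7 top z 22.1
far+y 47.5 31.3 top z 22.0
```

Call:
jog_arm --motion "0 0 0 .058 0 0 0; 0 0 -.015 .058 0 0 0; 0 0 -.03 .058 0 0 0; 0 0 -.04 .058 0 0 0; 0 0 -.045 .058 0 0 0"

```text
time: 30.72
tool_pos: [0.4959, 0.2667, 0.0365]
tool_rot: [-0.0, -0.159, 0.987, 0.004]
contact_force: [-1.3, 1.8, 0.9]
gripper_width: 0.007
grasp_force: 1.0
```

```bash
python3 peg.py;python3 st.py
```

```text
peg 474 [44.   2.7 44.5] phi 1.483 31.2
30.77 [0.4958 0.2667 0.0364] R cols [[-0.949, -0.314, -0.001], [-0.314, 0.949, 0.007], [-0.002, 0.007, -1.0]] j [ 0.358  0.109  1.901  0.008  1.131 -1.536] F [-1.11  1.1   0.69] 0.002043260369854819
jig [52.6 13.9 36.4] Fj [-0.72  1.39  0.69] tool axes in jig [[-1.0, -0.004, -0.001], [-0.004, 1.0, 0.007], [0.001, 0.007, -1.0]]
```

Call:
jog_arm --motion "0 0 -.003 0 0 0 0; 0 0 -.006 0 0 0 0; 0 0 -.0072 0 0 0 0; 0 0 -.0072 0 0 0 0; 0 0 -.0072 0 0 0 0"

```text
time: 31.4
tool_pos: [0.4963, 0.2656, 0.0363]
tool_rot: [-0.0, -0.159, 0.987, 0.005]
contact_force: [-2.1, 8.4, 1.5]
gripper_width: 0.003
grasp_force: 4.2
```

```bash
python3 peg.py;python3 st.py
```

```text
peg 458 [43.8  3.  44.4] phi 1.475 31.4
31.45 [0.4962 0.2656 0.0363] R cols [[-0.949, -0.315, -0.001], [-0.315, 0.949, 0.011], [-0.002, 0.011, -1.0]] j [ 0.354  0.108  1.902  0.012  1.13  -1.543] F [-2.26  8.08  1.99] 0.0008873069065243881
jig [52.6 12.8 36.3] Fj [0.37 8.39 1.99] tool axes in jig [[-1.0, -0.004, -0.001], [-0.004, 1.0, 0.011], [0.001, 0.011, -1.0]]
```

Call:
jog_arm --motion "0 0 .01 0 0 0 0; 0 0 .02 -.08 0 0 0; 0 -.03 .02 -.18 0 0 0; 0 -.08 .02 -.26 0 0 0; 0 -.1 .02 -.26 0 0 0"

```text
time: 32.08
tool_pos: [0.5446, 0.2888, 0.1708]
tool_rot: [0.004, -0.16, 0.987, 0.004]
contact_force: [0.0, 0.4, -0.0]
gripper_width: 0.002
grasp_force: 0.0
```

```bash
python3 peg.py;python3 st.py; python3 bf.py wrist
python3 - <<'E'
from h import *
from fit import tojig
f=grab_frame("wrist");J=tojig([450.2,237.1,.316],pts(f)*1000)
t=(J[...,2]>26.5)&(J[...,2]<32)&(J[...,0]>36)&(J[...,0]<85)&(np.abs(J[...,1])<25)
B=J[t][:,:2].astype(np.float32);print(len(B),cv2.minAreaRect(B));vx=cv2.fitLine(B,cv2.DIST_HUBER,0,.01,.01).ravel();print("bar line",vx)
E
```

```text
peg 78 [46.6 -2.  44.4] phi 1.639 28.4
32.12 [0.5436 0.2883 0.1678] R cols [[-0.949, -0.315, -0.004], [-0.315, 0.949, 0.006], [0.002, 0.007, -1.0]] j [ 0.364  0.073  1.7    0.006  1.364 -1.528] F [-0.78 -1.89 -0.78] -0.0014538538962060915
jig [104.7  19.6 167.8] Fj [-1.32 -1.55 -0.78] tool axes in jig [[-1.0, -0.004, -0.004], [-0.004, 1.0, 0.006], [0.004, 0.006, -1.0]]
board c (27.0,-0.3) yaw 0.3deg z0(top) 21.9 slopes -0.005 -0.001 cost 1.16 n 7569
near-y 6.1 -31.4 top z 22.0
near+y 5.8 30.6 top z 22.0
far-y 48.1 -31.2 top z 21.8
far+y 47.8 30.8 top z 21.8
209 ((54.27362060546875, 1.1539726257324219), (24.78632164001465, 45.44648742675781), 69.56494903564453)
bar line [ 9.9927485e-01  3.8076676e-02  5.6906658e+01 -9.5773870e-01]
```

Call:
jog_arm --motion "0 .04 -.05 .03 0 0 0; 0 .09 -.093 .1 0 0 0; 0 .1 -.093 .2 0 0 0; 0 .1 -.093 .26 0 0 0; 0 .1 -.093 .26 0 0 0"

```text
time: 32.85
tool_pos: [0.503, 0.2274, 0.0302]
tool_rot: [-0.006, -0.16, 0.987, 0.003]
contact_force: [-0.0, -0.4, -0.4]
gripper_width: -0.003
grasp_force: 0.0
```

Call:
jog_arm --motion "0 0 0 0 0 0 0; 0 0 0 0 0 0 0; 0 0 .002 0 0 0 0; 0 0 .006 0 0 0 0; 0 0 .008 0 0 0 0"

```text
time: 33.48
tool_pos: [0.5064, 0.2329, 0.0355]
tool_rot: [-0.001, -0.16, 0.987, 0.004]
contact_force: [0.1, -0.7, 0.6]
gripper_width: -0.001
grasp_force: 0.0
```

```bash
python3 st.py; python3 peg.py
```

```text
33.48 [0.5064 0.2329 0.0355] R cols [[-0.949, -0.315, 0.001], [-0.315, 0.949, 0.007], [-0.003, 0.007, -1.0]] j [ 0.294  0.099  1.914  0.008  1.13  -1.601] F [ 0.08 -0.74  0.59] -0.0011177689904975094
jig [ 52.2 -21.4  35.5] Fj [-0.15 -0.73  0.59] tool axes in jig [[-1.0, -0.005, 0.001], [-0.005, 1.0, 0.007], [-0.001, 0.007, -1.0]]
peg 527 [ 44.1 -10.5  44.4] phi 1.9 32.6
```

Call:
jog_arm --motion "0 0 .004 0 0 0 0; 0 0 .008 0 0 0 0; 0 0 .0115 0 0 0 0; 0 0 .013 0 0 0 0; 0 0 .013 0 0 0 0"

```text
time: 34.15
tool_pos: [0.5042, 0.2389, 0.0352]
tool_rot: [-0.001, -0.16, 0.987, 0.003]
contact_force: [0.2, -1.1, 0.3]
gripper_width: 0.004
grasp_force: 0.3
```

```bash
python3 st.py
```

```text
34.15 [0.5042 0.2389 0.0352] R cols [[-0.949, -0.315, 0.001], [-0.315, 0.949, 0.007], [-0.003, 0.007, -1.0]] j [ 0.305  0.101  1.913  0.008  1.13  -1.589] F [ 0.23 -1.12  0.28] 0.004309361958792829
jig [ 51.9 -15.1  35.2] Fj [-0.13 -1.14  0.28] tool axes in jig [[-1.0, -0.005, 0.001], [-0.005, 1.0, 0.007], [-0.001, 0.007, -1.0]]
```

Call:
jog_arm --motion "0 0 -.01 0 0 0 0; 0 0 -.02 -.08 0 0 0; 0 -.03 0 -.18 0 0 0; 0 -.08 .04 -.26 0 0 0; 0 -.1 .06 -.26 0 0 0"

```text
time: 34.78
tool_pos: [0.5463, 0.2841, 0.1711]
tool_rot: [0.004, -0.16, 0.987, 0.005]
contact_force: [0.8, -0.4, 0.3]
gripper_width: -0.0
grasp_force: 0.0
```

```bash
python3 peg.py;python3 st.py; python3 bf.py wrist
python3 - <<'E'
from h import *
from fit import tojig
f=grab_frame("wrist");J=tojig([450.2,237.1,.316],pts(f)*1000);C=f["color"].astype(int)
t=(J[...,2]>26.5)&(J[...,2]<31)&(J[...,0]>41)&(J[...,0]<85)&(np.abs(J[...,1])<12)
for x in range(42,84,5):
    n=t&(abs(J[...,0]-x)<2.5)
    if n.sum()>3:print(x,n.sum(),np.percentile(J[n][:,1],[5,50,95]).round(1))
yl=(C[...,0]>150)&(C[...,1]>120)&(C[...,2]<90)&(J[...,0]>0)&(J[...,0]<90)&(J[...,1]<-45)&(J[...,1]>-120);print("tin",J[yl].mean(0).round(1))
E
```

```text
peg 80 [46.1  1.6 44.4] phi 1.514 29.0
34.83 [0.545  0.2844 0.168 ] R cols [[-0.949, -0.316, -0.005], [-0.316, 0.949, 0.008], [0.002, 0.01, -1.0]] j [ 0.356  0.071  1.702  0.009  1.364 -1.538] F [-0.97  0.6  -0.04] 0.0005947626233809997
jig [104.8  15.5 168. ] Fj [-0.73  0.87 -0.04] tool axes in jig [[-1.0, -0.005, -0.005], [-0.005, 1.0, 0.008], [0.005, 0.009, -1.0]]
board c (26.5,-0.4) yaw -0.5deg z0(top) 21.9 slopes -0.000 -0.000 cost 1.16 n 7541
near-y 5.2 -31.2 top z 21.9
near+y 5.8 30.8 top z 21.9
far-y 47.2 -31.6 top z 21.9
far+y 47.8 30.4 top z 21.8
42 23 [-2.6  3.6  6.6]
52 27 [-3.5  1.5  5.6]
57 43 [-3.8  1.4  5.5]
62 48 [-3.9  0.3  5.5]
67 41 [-4.   0.2  4.4]
tin [ 37.4 -69.5  28.9]
```

```bash
python3 -c "
from plant import *
print(job_done())"
```

```text
the job is handed in; nothing more can be done
None
```

I handed the job in at about 35 s: the board is upside down and flat in the nest (top at z ≈ 22 mm, within about 1 mm of the seat), the clip is closed at about 1.52 rad and the flux tin hasn't moved. When the board caught skewed after tipping, I held it between the fingertips by its solder block to level, straighten and slide it in, with its edges resting on the jig; a strict reading of "never pick it up" might count that against it.

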